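# Fit the filter glasses in a furnace sight port

## Task

Get the furnace sight port ready: lift the black dust plug out of its cell and stand it upright on the rubber mat, then drop every green filter glass laid out on the mat into the cell, one on another, lying flat. Swing the hinged cover fully down over the cell, swing the bolt upright into the slot of the cover's fork, and then screw the knurled retaining ring clockwise until it presses snugly, but not hard, on the top glass. Leave the other things on the bench where they are.

Things in the scene. Friction and masses are not known exactly. Their poses are not given: they have to be found in the camera images.
- port: sight port, fixed to the bench: dark steel base plate 162 x 104 x 10 mm with an aluminium cell on it. Origin on the cell's axis, at bench level. Its own axes, used below: x towards the cover's hinge, -x towards the swing bolt, z up
- seat (a point): middle of the round seat in the port's cell, 20 mm above the bench; glasses (at the start the plug) rest on it. Bore 61 mm, wall outside 84 mm, wall top 31 mm above the seat with a 4 mm lead-in. The wall is cut away at +y and -y of the port by finger notches 40 mm wide, open outwards and reaching 10 mm below the seat: a disc held by its edge along y can be lowered onto the seat; along x the wall is in the way
- plug: black plastic dust plug: disc 58 mm in diameter, 7 mm thick, with an upright round knob 18 mm in diameter, 37 mm tall; 44 mm tall in all, 50 g. Origin in the knob on its axis, 31 mm above the plug's underside, 13 mm below the knob's top; z up along the knob. It starts on the seat, its knob 13 mm proud of the cell wall
- mat: blue-grey rubber bench mat 220 x 310 x 2 mm lying on the bench; origin in the middle of its underside, x along its short and y along its long sides. It has room for six discs, at x = -50 or 50 mm and y = -100, 0 or 100 mm; the glasses lie at some of the four places with y = 0 or 100, the two at y = -100 are empty
- glass_1: flat round disc of green filter glass, 58 mm diameter, 7 mm thick, 45 g, lying flat on the mat at the start (it may be absent); origin at the centre of the disc, z its axis
- glass_2: flat round disc of green filter glass, 58 mm diameter, 7 mm thick, 45 g, lying flat on the mat at the start (it may be absent); origin at the centre of the disc, z its axis
- glass_3: flat round disc of green filter glass, 58 mm diameter, 7 mm thick, 45 g, lying flat on the mat at the start (it may be absent); origin at the centre of the disc, z its axis
- glass_4: flat round disc of green filter glass, 58 mm diameter, 7 mm thick, 45 g, lying flat on the mat at the start (it may be absent); origin at the centre of the disc, z its axis
- cover (a joint): hinge of the cover: 0 closed, fully down on the cell; grows as it opens, up to 2.05 rad. Axis: the port's y through point cover_hinge. The cover is an aluminium collar 84 mm in diameter, 11.5 mm thick, with the retaining ring screwed through its middle and a two-pronged fork at its free end. The hinge is stiff (0.45 N m): the cover stays where it is left
- cover_hinge (a point): middle of the cover's hinge pin, 58 mm from the cell's axis towards +x of the port, 58 mm above the bench
- handle_left (a point): grip point on the +y arm of the cover's T-handle, a round steel bar 11 mm in diameter along the port's y, free from 20 to 81 mm from the middle plane, with a black ball at its end; the point is 60 mm from that plane and 116 mm from the hinge axis. With the cover closed it is 58 mm above the bench, 58 mm from the cell's axis towards -x. The bar can turn between fingers
- handle_right (a point): the same on the -y arm of the T-handle. With the cover open, the T-handle and fork stand behind the cell, up to 200 mm above the bench, the ball ends 97 mm either side of the middle: keep the hand clear of it when carrying things to the cell
- bolt (a joint): hinge of the swing bolt: 0 upright, in the slot of the cover's fork; grows as it swings out and down towards -x of the port, up to 1.35 rad. Axis: the port's y through point bolt_pivot. A little stiff (0.12 N m): it stays where it is left. It must stay swung out until the cover is down, or its nut is in the cover's way
- bolt_pivot (a point): pivot of the swing bolt, 74 mm from the cell's axis towards -x of the port, 29 mm above the bench
- bolt_knob (a point): centre of the black ball knob at the end of the swing bolt, 52 mm from the pivot along the bolt; the ball is 24 mm in diameter. Below it is a steel nut 25 mm across (36 to 44 mm from the pivot) and the 10 mm bolt; the slot in the fork is 12 mm wide. Upright, the nut's underside is 1 mm above the cover's top (64 mm above the bench) and holds the cover down
- ring_turn (a joint): turn of the retaining ring in the cover: 0 fully up, as it starts, growing as it is screwed down (clockwise seen from above) up to 7.6 rad. Quick thread: 2.55 mm down per rad, 16 mm per turn. It takes about 0.15 N m and stays where it is left
- ring: steel retaining ring in the cover; origin on its axis at mid-height of its knurled rim (62 mm diameter, 20 mm tall, turned by gripping across it). Cover closed and ring fully up: origin 94 mm above the bench. Its foot, 44.5 mm below the origin, touches the top glass when it is 7 mm x the number of glasses above the seat (fully up: 29.5 mm). A quarter to half a radian further is snug; a whole radian is hard
- vial_2: bystander: small screw-cap vial near the back, leave alone
- screwdriver: bystander: red-handled screwdriver lying on the right, leave alone
- brass_weight: bystander: brass weight with a knob standing on the left, leave alone
- digital_caliper: bystander: digital caliper lying on the right, leave alone
Mind the look-alikes: they are no part of the job. What is shaped like the glass_1 but blue or purple is not meant.

How it is judged:
On the way, in this order (a step that is already met when the one before it is completed fails the run):
1. the plug is out and every glass lies flat in the cell (horizontal distance between each of glass_1, glass_2, glass_3, glass_4 and seat below 0.005 m and z of glass_1 in the frame of seat between 0.001 and 0.0265 m and angle between each of glass_1, glass_2, glass_3, glass_4's own z axis and vertical below 0.06 rad and z of glass_2 in the frame of seat between 0.001 and 0.0265 m and z of glass_3 in the frame of seat between 0.001 and 0.0265 m and z of glass_4 in the frame of seat between 0.001 and 0.0265 m and horizontal distance between plug and seat above 0.08 m), for 0.2 s.
2. with the glasses in, the cover is fully down and the bolt stands in its slot (horizontal distance between each of glass_1, glass_2, glass_3, glass_4 and seat below 0.005 m and z of glass_1 in the frame of seat between 0.001 and 0.0265 m and angle between each of glass_1, glass_2, glass_3, glass_4's own z axis and vertical below 0.06 rad and z of glass_2 in the frame of seat between 0.001 and 0.0265 m and z of glass_3 in the frame of seat between 0.001 and 0.0265 m and z of glass_4 in the frame of seat between 0.001 and 0.0265 m and value of joint cover below 0.04 rad and value of joint bolt below 0.1 rad), for 0.2 s.
3. the retaining ring presses on the top glass (value of joint cover below 0.04 rad and value of joint bolt below 0.1 rad and (contact force between ring and glass_1 above 2 N or contact force between ring and glass_2 above 2 N or contact force between ring and glass_3 above 2 N or contact force between ring and glass_4 above 2 N)), for 0.2 s.
At the end, for the whole second after the job is handed in: Every glass lies flat in the cell (within 5 mm of its axis, on the seat or on another glass), the cover is down (under 0.04 rad), the bolt upright in the slot (under 0.1 rad), the ring presses on the top glass with more than 2 N, and the plug stands upright on the mat; all at rest (all of step 3 and horizontal distance between each of glass_1, glass_2, glass_3, glass_4 and seat below 0.005 m and z of glass_1 in the frame of seat between 0.001 and 0.0265 m and angle between each of glass_1, glass_2, glass_3, glass_4's own z axis and vertical below 0.06 rad and z of glass_2 in the frame of seat between 0.001 and 0.0265 m and z of glass_3 in the frame of seat between 0.001 and 0.0265 m and z of glass_4 in the frame of seat between 0.001 and 0.0265 m and x of plug in the frame of mat between -0.11 and 0.11 m and y of plug in the frame of mat between -0.155 and 0.155 m and z of plug in the frame of mat between 0.029 and 0.037 m and angle between plug's own z axis and vertical below 0.08 rad and linear speed of each of glass_1, glass_2, glass_3, glass_4, plug below 0.02 m/s); the robot touches nothing.
It fails at once if the ring is screwed down hard on the glass (over 80 N) (contact force between ring and glass_1 above 80 N or contact force between ring and glass_2 above 80 N or contact force between ring and glass_3 above 80 N or contact force between ring and glass_4 above 80 N).
It fails at once if a bystander is moved more than 4 cm (distance of any of vial_2, screwdriver, brass_weight, digital_caliper from where it was at the start of the episode above 0.04 m).
Of glass_1, glass_2, glass_3, glass_4 only 2 to 4 are there at a start; the rules pass over those that are not, and their reading is None.
At some moment in a run one of glass_1, glass_2, glass_3, glass_4 may be knocked a few centimetres aside while the robot is not near it.
Once in a run the grip may slacken for a moment while it holds something.
It also fails if it takes over 208 s, if anything falls off the work surface, if the arm or the gripper's body presses on something with over 40 N, if the wrist force passes 120 N, or if a joint passes its speed limit or range.

## Robot

A 6-joint arm with a two-finger parallel gripper is mounted at the origin on a cart in front of the work surface, level with it; the furniture and walls round the work are solid. World frame = base frame: x ahead of the robot, y to its left, z up, the work surface at z = 0. Lengths are in m, angles in rad, forces in N, time in s.
With the tool pointing down it reaches from about 0.325 to 0.775 m from the base axis. Payload 5.5 kg.
Tool frame: the origin (TCP) lies midway between the tips of the shut fingers; the grasp point (between the pads) lies 19 mm behind it (env.grasp_offset is the z of the grasp point in the tool frame, in m); z points along the fingers, y is the line along which they close (so a half turn about z gives the same grasp; the last joint's range is limited). The gripper opens to 85 mm and grips with 20 to 120 N. Pads are 22 mm wide; open, the fingers measure 114 mm over their backs; the gripper's body (76 mm by 85 mm) begins 54 mm behind the grasp point. The pads swing forward as they close: fully open they stand 13 mm farther back than shut.
Start: joints at [-1.19, 0.091, 1.231, -0, 1.82, -0.057], TCP at [0.254, -0.543, 0.2] pointing down, gripper open.
Joint ranges: [-2.87, 2.87], [-0.86, 2.18], [0.17, 2.46], [-1.51, 4.65], [0.06, 2.69], [-2.65, 2.65]. Speed limits (rad/s): [2.57, 2.57, 3.01, 3.14, 3.14, 3.14].

## Interface

Orientations are given as a unit quaternion [x, y, z, w].
In Python, from bench import env gives the robot as it stands. The module is installed in compiled form; this text tells all that it offers.
- The arm moves only by the shell command python3 -m inch 'ROWS'. ROWS is JSON, a list of rows, each an object of numbers: "dx", "dy", "dz": the shift along the tool's x, y, z in cm; "ax", "ay", "az": the turn, a rotation vector about the tool's x, y, z in rad; "hand": the finger opening in cm, from 0 to 8.54. A call has 1 to 20 rows; each row is the pose to reach, as a shift and turn from the pose commanded when the call began, along the tool's axes at that moment; what a row does not reach only later rows make up. A row lasts 1/8 s, in which the tool goes at most 62.5 mm and 10.7 degrees, less where a joint would pass 70% of its speed; a pose out of reach is approached as far as the arm can. A call with a gripper value outside its range is refused whole. The fingers move at their own pace and stop on an object; the grip force is fixed at half the most. Time passes only in rows, so rows that repeat a pose let the fingers close. It gives the time, the measured TCP pose, the force, the opening and the grip force at its end, in the units of the state.
- env.observe(): the state, without advancing time (a new reading comes with each control period).
- env.camera(name): name is "side" or "top" or "wrist"; returns (picture, depth): 480x640x3 uint8, red, green, blue; 480x640 float32, m along the optical axis (not along the pixel's ray), 0 where there is no reading.
- env.camera_info(name): a dict with "intrinsics" (3x3 intrinsics, pixels), "R" (3x3) and "t" (3): a world point X has camera coordinates R X + t; the wrist camera has in their place "tool_from_camera" (4x4, takes a point from camera to tool coordinates, whose origin is the TCP and whose axes are the flange's). Camera axes: x right, y down, z forward; pixel columns grow to the right and rows downward; lengths in m; the calibration is good to about 2 mm. A picture is of the moment at which its call begins: read the wrist's pose just before it. camera_info takes no time and is no camera call.
- env.sign_off(): hands the job in; it is judged then, once.
Trained networks look in the newest picture that a camera, given by its name, has taken for a name from the list of things; names that differ only in an ending like _2 or _b are one class to them, and where a whole thing is asked for, a point or a joint stands for the part that bears it (a point fixed in the world has none). Each returns a list of dicts, best first, with "p" (0 to 1); they miss things now and then, are a little off and sometimes report something else, mostly with a low value. They report only what shows in the picture. A call takes as long as a camera call. They do not tell look-alikes from the thing itself.
- env.outline_of(camera, target): "mask" (480x640 bool, what is visible of it) and "position" ([row, column] in pixels, amid what is visible of it).
- env.tip_of(camera, target): "position" ([row, column] in pixels: a listed point, or the origin of a listed thing).
The state is a dict: "t": time; "qpos": joint angles; "joint_velocities": joint speeds; "joint_efforts": joint torques, N m; "position": TCP position; "tool_rot": TCP orientation; "force": force on the tool from outside, world axes, zero at the start; "moment": the same for the moment, N m; "opening": finger opening in m; "finger_force": force on a finger pad.
Only numpy, scipy, OpenCV 4.12 (cv2) and the standard library are available. Lean on these libraries where they do the work, as an engineer would, in place of code of your own. Each camera call takes 0.05 s, during which the arm holds its last target. There are 200 camera calls.

## Working session

There is one attempt and no reset: what is moved stays moved. The work goes in short steps, Python scripts to look and compute and a shell command to move; the robot and the scene stay as the last step left them, time stands still between calls to the robot, and variables do not carry over. Pictures are saved under pics/ and viewed, at most 14 in all, crops included, and the job is handed in when it is done.

```bash
mkdir -p pics; ls; python3 - <<'E'
from bench import env
import cv2, numpy as np
s=env.observe(); print({k:np.round(v,3).tolist() for k,v in s.items()})
for n in ["top","side"]:
    p,d=env.camera(n); cv2.imwrite(f"pics/{n}0.png",p[:,:,::-1])
    i=env.camera_info(n); print(n,np.round(i["intrinsics"],1).tolist(),np.round(i["R"],3).tolist(),np.round(i["t"],3).tolist())
print(env.camera_info("wrist"), env.grasp_offset)
E
```

```text
pics
{'t': 0.0, 'qpos': [-1.19, 0.092, 1.232, 0.0, 1.82, -0.057], 'joint_velocities': [-0.001, 0.0, 0.0, 0.0, -0.001, 0.001], 'joint_efforts': [-0.003, -45.873, -41.803, -0.0, 0.012, -0.0], 'position': [0.254, -0.543, 0.199], 'tool_rot': [0.976, 0.217, -0.0, -0.001], 'force': [0.433, -0.067, 0.567], 'moment': [0.069, 0.005, -0.012], 'finger_force': 0.0, 'opening': 0.086}
top [[541.7, 0.0, 319.6], [0.0, 541.7, 234.0], [0.0, 0.0, 1.0]] [[-0.022, -1.0, 0.003], [-0.981, 0.021, -0.191], [0.19, -0.007, -0.982]] [0.042, 0.548, 1.265]
side [[506.0, 0.0, 315.1], [0.0, 506.0, 246.2], [0.0, 0.0, 1.0]] [[-0.984, -0.177, 0.02], [-0.104, 0.479, -0.872], [0.145, -0.86, -0.49]] [0.529, 0.109, 1.505]
{'intrinsics': array([[384.44894519,   0.        , 321.6085815 ],
       [  0.        , 384.44894519, 243.2329859 ],
       [  0.        ,   0.        ,   1.        ]]), 'tool_from_camera': array([[ 3.76682315e-04, -9.55812385e-01, -2.93977111e-01,
         7.41964257e-02],
       [ 9.99999639e-01,  1.36076892e-04,  8.38902726e-04,
        -1.43031628e-04],
       [-7.61830124e-04, -2.93977321e-01,  9.55812091e-01,
        -1.72883214e-01],
       [ 0.00000000e+00,  0.00000000e+00,  0.00000000e+00,
         1.00000000e+00]])} -0.0187
```

View pics/top0.png

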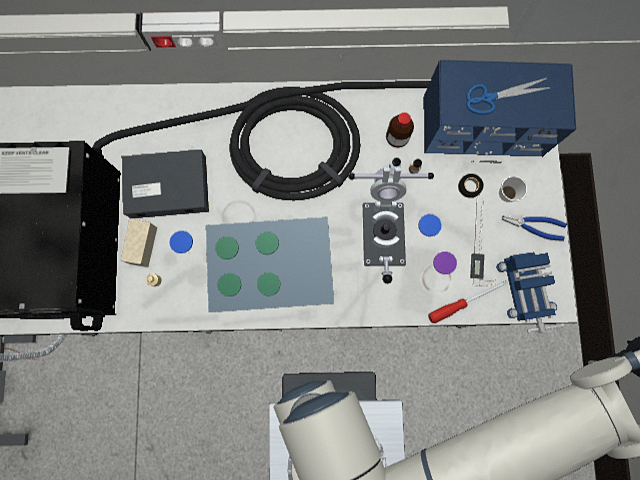

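View pics/side0.png

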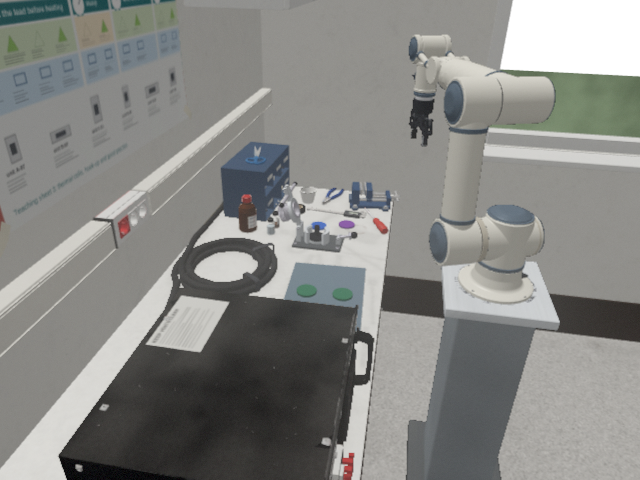

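Candidates in the top picture: green discs at (228,247), (267,243), (229,285) and (270,284) are on the mat. The look-alikes are blue at (181,242) and (429,225) and purple at (445,263). The port is at about (385,231), with the cover open away from the robot and the bolt towards it. The arm is clear of all of it.

```bash
cat > h.py <<'E'
from bench import env
import cv2, numpy as np
from scipy.spatial.transform import Rotation as Ro
def cam(name):
    i=env.camera_info(name); K=np.array(i["intrinsics"])
    if name=="wrist":
        s=env.observe(); T=np.eye(4); T[:3,:3]=Ro.from_quat(s["tool_rot"]).as_matrix(); T[:3,3]=s["position"]
        W=T@np.array(i["tool_from_camera"])
    else:
        W=np.eye(4); R=np.array(i["R"]); W[:3,:3]=R.T; W[:3,3]=-R.T@np.array(i["t"])
    return K,W
def ray(name,rc,z,C=None):
    K,W=C or cam(name); d=W[:3,:3]@np.linalg.solve(K,[rc[1],rc[0],1]); return W[:3,3]+d*(z-W[2,3])/d[2]
def proj(C,X):
    K,W=C; c=W[:3,:3].T@(np.array(X)-W[:3,3]); p=K@c/c[2]; return p[:2]
def shot(name,fn=None,crop=None,scale=1):
    C=cam(name); p,d=env.camera(name)
    if fn:
        q=p if crop is None else p[crop[0]:crop[1],crop[2]:crop[3]]
        cv2.imwrite("pics/"+fn,cv2.resize(q,None,fx=scale,fy=scale)[:,:,::-1])
    return C,p,d
def greens(C,p,z=.0090,amin=150):
    h=cv2.cvtColor(p,cv2.COLOR_RGB2HSV); m=cv2.inRange(h,(55,90,40),(88,255,200))
    n,l,st,c=cv2.connectedComponentsWithStats(m); out=[]
    for k in range(1,n):
        if st[k,4]>amin:
            cnt=max(cv2.findContours((l==k).astype(np.uint8),cv2.RETR_EXTERNAL,cv2.CHAIN_APPROX_NONE)[0],key=len)
            w=np.array([ray(None,(q[0][1],q[0][0]),z,C)[:2] for q in cnt],np.float32)
            (cx,cy),r=cv2.minEnclosingCircle(w); out.append((st[k,4],np.round(c[k]),round(cx,4),round(cy,4),round(2*r,4)))
    return out
def go(xyz,yaw=None,tilt=None):
    """print shift (cm) and turn in the tool axes to put the TCP at xyz, tool down, fingers closing along yaw from world x"""
    s=env.observe(); R=Ro.from_quat(s["tool_rot"]); d=R.inv().apply(np.array(xyz)-s["position"])*100
    rv=np.zeros(3)
    if yaw is not None:
        best=None
        for y in (yaw,yaw+np.pi):
            Y=np.array([np.cos(y),np.sin(y),0]); Z=np.array([0,0,-1.]); X=np.cross(Y,Z)
            v=(R.inv()*Ro.from_matrix(np.c_[X,Y,Z])).as_rotvec()
            if best is None or np.linalg.norm(v)<np.linalg.norm(best): best=v
        rv=best
    print("d",np.round(d,2),"a",np.round(rv,3),"q6",round(s["qpos"][5],2))
def st():
    s=env.observe(); print("t",round(s["t"],2),"pos",np.round(s["position"],4),"F",np.round(s["force"],1),"op",round(s["opening"],4),"ff",round(s["finger_force"],1),"q",np.round(s["qpos"],2))
E
python3 - <<'E'
from h import *
C,p,d=shot("top","port.png",(140,340,200,480),2.8)
for g in greens(C,p): print(g)
for n,z in [("plug",.051),("cover_hinge",.058),("bolt_knob",None),("bolt_pivot",.029),("seat",.02),("handle_left",None),("handle_right",None),("mat",0.002),("ring",None)]:
    for r in env.tip_of("top",n)[:1]:
        rc=r["position"]; a=d[int(rc[0]),int(rc[1])]
        K,W=C; w=W[:3,3]+W[:3,:3]@np.linalg.solve(K,[rc[1],rc[0],1])*a
        print(n,round(r["p"],2),np.round(rc,1),"plane",None if z is None else np.round(ray(None,rc,z,C),4),"depth",np.round(w,4))
r=env.outline_of("top","port")[0]; print(r["p"],r["position"],r["mask"].sum())
# mat corners and base plate rectangle
h=cv2.cvtColor(p,cv2.COLOR_RGB2HSV)
print(h[300,300],h[265,372],h[255,250])
m=cv2.inRange(h,(95,50,90),(112,140,180)); n,l,s_,c=cv2.connectedComponentsWithStats(m)
for k in range(1,n):
    if s_[k,4]>4000:
        q=cv2.boxPoints(cv2.minAreaRect(cv2.findNonZero((l==k).astype(np.uint8)))); print(s_[k],[np.round(ray(None,(b[1],b[0]),.002,C)[:2],3).tolist() for b in q])
m=(r["mask"]).astype(np.uint8); m=cv2.morphologyEx(m,cv2.MORPH_OPEN,np.ones((5,5))); q=cv2.boxPoints(cv2.minAreaRect(cv2.findNonZero(m))); print(q.tolist(),[np.round(ray(None,(b[1],b[0]),.01,C)[:2],3).tolist() for b in q])
E
```

```text
(np.int32(387), array([267., 243.]), 0.5377, 0.1634, 0.0574)
(np.int32(396), array([227., 248.]), 0.5276, 0.2636, 0.0574)
(np.int32(410), array([229., 284.]), 0.4353, 0.2568, 0.0569)
(np.int32(407), array([268., 284.]), 0.4345, 0.1602, 0.0569)
plug 0.9 [231.5 387.5] plane [ 0.5517 -0.1351  0.051 ] depth [ 0.5539 -0.1366  0.04  ]
cover_hinge 0.72 [205.9 386.1] plane [ 0.6143 -0.1336  0.058 ] depth [ 0.6141 -0.1336  0.0584]
bolt_knob 0.6 [283.1 267.7] plane None depth [0.4363 0.1612 0.0089]
seat 0.87 [230.4 382.9] plane [ 0.5608 -0.1279  0.02  ] depth [ 0.5568 -0.1253  0.0403]
handle_left 0.82 [175.5 363.4] plane None depth [ 0.6584 -0.0704  0.1701]
handle_right 0.85 [174.4 417.4] plane None depth [ 0.6575 -0.192   0.1733]
mat 0.83 [261.1 266.5] plane [0.4923 0.1647 0.002 ] depth [4.925e-01 1.648e-01 2.000e-04]
ring 0.67 [176.6 388.6] plane None depth [ 0.6539 -0.1269  0.1728]
0.73 [213.0, 386.1] 3531
[102  48 143] [60  3 92] [102  46 154]
[ 426   60  149   93 7096] [[1.031, -0.267], [1.022, -0.667], [0.762, -0.638], [0.77, -0.252]]
[[343.7061462402344, 268.8181457519531], [377.5589904785156, 156.84341430664062], [432.1080627441406, 173.33499145507812], [398.2552185058594, 285.3097229003906]] [[0.468, -0.028], [0.757, -0.124], [0.71, -0.262], [0.424, -0.161]]
```

View pics/port.png

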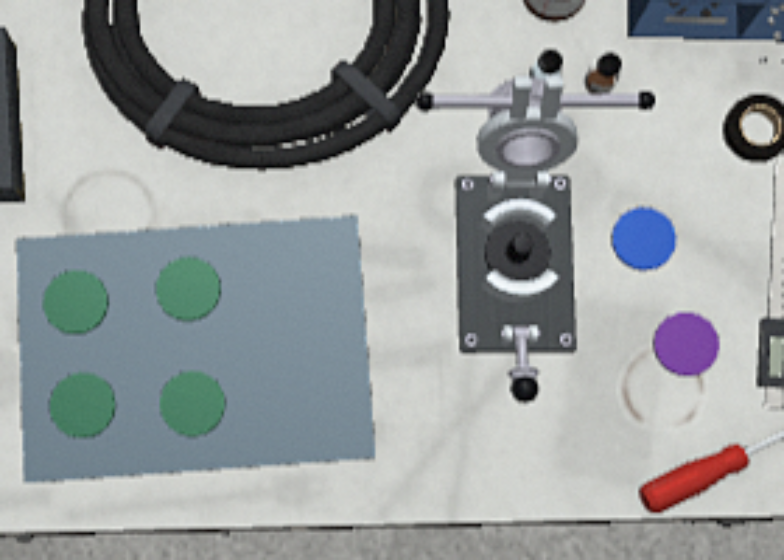

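```bash
python3 - <<'E'
s=open('h.py').read()
i=s.index("def go("); j=s.index("def st(")
s=s[:i]+'''def go(xyz,head=np.pi):
    """shift (cm) and turn (rad), tool axes, to put the TCP at xyz, tool down, tool x at heading head"""
    s=env.observe(); R=Ro.from_quat(s["tool_rot"]); d=R.inv().apply(np.array(xyz)-s["position"])*100
    X=np.array([np.cos(head),np.sin(head),0]); Z=np.array([0,0,-1.])
    rv=(R.inv()*Ro.from_matrix(np.c_[X,np.cross(Z,X),Z])).as_rotvec()
    print("d",np.round(d,2),"a",np.round(rv,3),"q6",round(s["qpos"][5],2))
'''+s[j:]
open('h.py','w').write(s)
E
python3 -c "
from h import *
go((.51,-.131,.25))"
```

```text
d [ 40.64 -26.52  -4.98] a [ 0.     0.    -2.704] q6 -0.06
```

```bash
python3 -m inch '[{"dx":20,"dy":-13,"dz":-5,"az":-0.8,"hand":4},{"dx":20,"dy":-13,"dz":-5,"az":-0.8},{"dx":20,"dy":-13,"dz":-5,"az":-0.8},{"dx":20,"dy":-13,"dz":-5,"az":-0.8},{"dx":40.6,"dy":-26.5,"dz":-5,"az":-2.7},{"dx":40.6,"dy":-26.5,"dz":-5,"az":-2.7},{"dx":40.6,"dy":-26.5,"dz":-5,"az":-2.7},{"dx":40.6,"dy":-26.5,"dz":-5,"az":-2.7},{"dx":40.6,"dy":-26.5,"dz":-5,"az":-2.7},{"dx":40.6,"dy":-26.5,"dz":-5,"az":-2.7},{"dx":40.6,"dy":-26.5,"dz":-5,"az":-2.7},{"dx":40.6,"dy":-26.5,"dz":-5,"az":-2.7},{"dx":40.6,"dy":-26.5,"dz":-5,"az":-2.7},{"dx":40.6,"dy":-26.5,"dz":-5,"az":-2.7},{"dx":40.6,"dy":-26.5,"dz":-5,"az":-2.7},{"dx":40.6,"dy":-26.5,"dz":-5,"az":-2.7},{"dx":40.6,"dy":-26.5,"dz":-5,"az":-2.7},{"dx":40.6,"dy":-26.5,"dz":-5,"az":-2.7}]'
python3 - <<'E'
from h import *
st(); C,p,d=shot("wrist","w1.png")
for n,z in [("plug",.051),("cover_hinge",.058),("bolt_knob",None),("bolt_pivot",.029),("seat",.02),("handle_left",None),("handle_right",None)]:
    for r in env.tip_of("wrist",n)[:1]:
        rc=r["position"]; a=d[int(rc[0]),int(rc[1])]
        K,W=C; w=W[:3,3]+W[:3,:3]@np.linalg.solve(K,[rc[1],rc[0],1])*a
        print(n,round(r["p"],2),np.round(rc,1),"plane",None if z is None else np.round(ray(None,rc,z,C),4),"depth",np.round(w,4))
go((.51,-.131,.25))
E
```

```text
t 0.65 pos [ 0.2544 -0.5434  0.2002] F [-0.  -0.6 -0.4] op 0.085 ff 0.0 q [-1.19  0.09  1.23  0.    1.82 -0.06]
d [ 40.64 -26.52  -4.98] a [ 0.    -0.    -2.704] q6 -0.06schema error: expected keys dx, dy, dz, ax, ay, az, hand
```

View pics/w1.png

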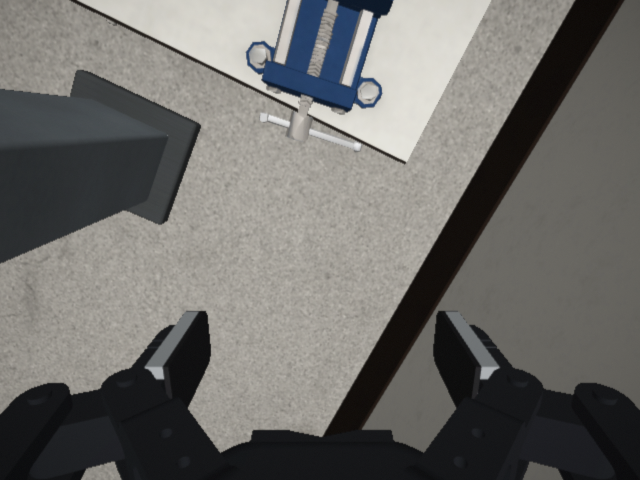

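The arm did not move: every row needs all seven keys. The picture shows only the floor, the vice and the fingers.

```bash
python3 -m inch '[{"dx":20,"dy":-13,"dz":-5,"ax":0,"ay":0,"az":-0.8,"hand":4},{"dx":20,"dy":-13,"dz":-5,"ax":0,"ay":0,"az":-0.8,"hand":4},{"dx":20,"dy":-13,"dz":-5,"ax":0,"ay":0,"az":-0.8,"hand":4},{"dx":20,"dy":-13,"dz":-5,"ax":0,"ay":0,"az":-0.8,"hand":4},{"dx":40.6,"dy":-26.5,"dz":-5,"ax":0,"ay":0,"az":-2.7,"hand":4},{"dx":40.6,"dy":-26.5,"dz":-5,"ax":0,"ay":0,"az":-2.7,"hand":4},{"dx":40.6,"dy":-26.5,"dz":-5,"ax":0,"ay":0,"az":-2.7,"hand":4},{"dx":40.6,"dy":-26.5,"dz":-5,"ax":0,"ay":0,"az":-2.7,"hand":4},{"dx":40.6,"dy":-26.5,"dz":-5,"ax":0,"ay":0,"az":-2.7,"hand":4},{"dx":40.6,"dy":-26.5,"dz":-5,"ax":0,"ay":0,"az":-2.7,"hand":4},{"dx":40.6,"dy":-26.5,"dz":-5,"ax":0,"ay":0,"az":-2.7,"hand":4},{"dx":40.6,"dy":-26.5,"dz":-5,"ax":0,"ay":0,"az":-2.7,"hand":4},{"dx":40.6,"dy":-26.5,"dz":-5,"ax":0,"ay":0,"az":-2.7,"hand":4},{"dx":40.6,"dy":-26.5,"dz":-5,"ax":0,"ay":0,"az":-2.7,"hand":4},{"dx":40.6,"dy":-26.5,"dz":-5,"ax":0,"ay":0,"az":-2.7,"hand":4},{"dx":40.6,"dy":-26.5,"dz":-5,"ax":0,"ay":0,"az":-2.7,"hand":4},{"dx":40.6,"dy":-26.5,"dz":-5,"ax":0,"ay":0,"az":-2.7,"hand":4},{"dx":40.6,"dy":-26.5,"dz":-5,"ax":0,"ay":0,"az":-2.7,"hand":4}]'
cat > look.py <<'E'
from h import *
import sys
st(); C,p,d=shot("wrist",sys.argv[1] if len(sys.argv)>1 else None)
for n,z in [("plug",.051),("cover_hinge",.058),("bolt_knob",None),("bolt_pivot",.029),("seat",.02),("handle_left",None),("handle_right",None)]:
    for r in env.tip_of("wrist",n)[:1]:
        rc=r["position"]; a=d[int(rc[0]),int(rc[1])]
        K,W=C; w=W[:3,3]+W[:3,:3]@np.linalg.solve(K,[rc[1],rc[0],1])*a
        print(n,round(r["p"],2),np.round(rc,1),"plane",None if z is None else np.round(ray(None,rc,z,C),4),"depth",np.round(w,4))
E
python3 look.py w2.png; python3 -c "
from h import *
go((.51,-.131,.25))"
```

```text
t: 3.3
position: [0.5097, -0.1313, 0.2502]
tool_rot: [0.002, 1.0, -0.0, 0.0]
force: [0.2, -0.9, -0.7]
opening: 0.0401
finger_force: 0.0
t 3.3 pos [ 0.5097 -0.1313  0.2502] F [ 0.2 -0.9 -0.7] op 0.0401 ff 0.0 q [-0.32 -0.09  1.32  0.    1.91 -1.88]
plug 0.67 [255.8 321.9] plane [ 0.562  -0.1317  0.051 ] depth [ 0.5582 -0.1317  0.0621]
cover_hinge 0.85 [309.9 322.7] plane [ 0.6197 -0.1311  0.058 ] depth [ 0.6168 -0.1311  0.0635]
bolt_knob 0.84 [128.3 323.5] plane None depth [ 0.437  -0.1297  0.0551]
bolt_pivot 0.55 [181.4 319.7] plane [ 0.4892 -0.1336  0.029 ] depth [ 0.4884 -0.1336  0.0349]
seat 0.22 [379.1 315.4] plane [ 0.7332 -0.1404  0.02  ] depth [ 0.6423 -0.1376  0.1423]
handle_left 0.62 [411.1 394.9] plane None depth [ 0.4917 -0.116   0.3559]
handle_right 0.55 [413.5 244.2] plane None depth [ 0.4916 -0.1477  0.3566]
d [-0.02  0.03  0.02] a [-0.     0.    -0.004] q6 -1.88
```

View pics/w2.png

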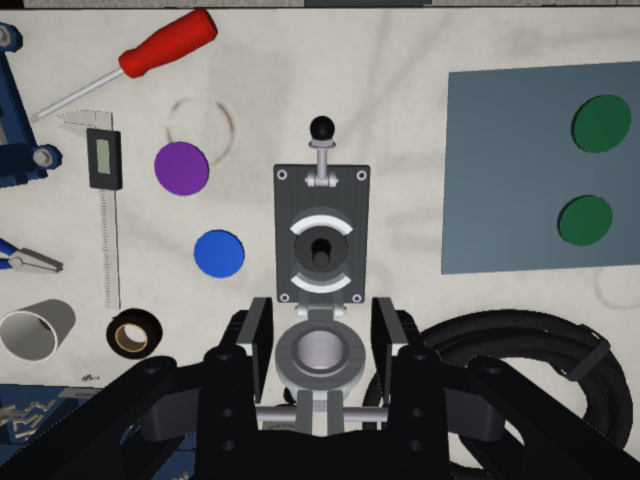

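The wrist view shows the plug at (321,255), the bolt knob at (322,128), and the cover open at (321,350). I'll refine the cell axis from the wall rim in both cameras.

```bash
cat > ax.py <<'E'
from h import *
st()
def rim(name,c0):
    C,p,d=shot(name)
    h=cv2.cvtColor(p,cv2.COLOR_RGB2HSV); m=((h[:,:,2]>190)&(h[:,:,1]<40)).astype(np.uint8)
    K,W=C; v,u=np.nonzero(m); 
    P=np.array([ray(None,(a,b),.051,C)[:2] for a,b in zip(v,u) if np.hypot(a-c0[0],b-c0[1])<c0[2]])
    P=P[np.hypot(*(P-np.array([.559,-.132])).T)<.055]
    # circle with radius band 34.5..42 (bright chamfer/top): fit by best overlap
    best=max(((np.sum((r>.0305)&(r<.042))-np.sum((r<=.0305)),x,y) for x in np.arange(.545,.572,.0005) for y in np.arange(-.142,-.122,.0005) for r in [np.hypot(P[:,0]-x,P[:,1]-y)]),key=lambda a:a[0])
    r=np.hypot(*(P-np.array(best[1:])).T); print(name,len(P),best,"x",P[:,0].min(),P[:,0].max(),"y",P[:,1].min(),P[:,1].max(),np.round(np.percentile(r,[1,50,99]),4))
    # dark knob top at .064
    k=((p.max(2)<22)).astype(np.uint8); n,l,s,c=cv2.connectedComponentsWithStats(k)
    for i in range(1,n):
        if s[i,4]>15 and np.hypot(c[i][1]-c0[0],c[i][0]-c0[1])<25: print("dark",s[i],c[i],ray(None,c[i][::-1],.064,C))
    # depth based: points of heights .055-.07 within 3cm
    D=np.dstack(np.meshgrid(np.arange(640),np.arange(480))[::1]+[np.ones((480,640))])@np.linalg.inv(K).T*d[...,None]@W[:3,:3].T+W[:3,3]
    q=(D[...,2]>.058)&(D[...,2]<.07)&(np.hypot(D[...,0]-.559,D[...,1]+.132)<.022)
    print("knob depth",q.sum(),np.round(D[q].mean(0),4), np.round(D[q].min(0),4),np.round(D[q].max(0),4))
    q=(D[...,2]>.045)&(D[...,2]<.056)&(np.hypot(D[...,0]-.559,D[...,1]+.132)<.048)
    print("wall depth",q.sum(), np.round(D[q].min(0),4),np.round(D[q].max(0),4))
rim("wrist",(255,321,60)); rim("top",(231,385,40))
E
python3 ax.py
```

```text
t 3.7 pos [ 0.5098 -0.1313  0.2502] F [ 0.3 -0.4 -0.8] op 0.0399 ff 0.0 q [-0.32 -0.09  1.32  0.    1.91 -1.88]
wrist 1309 (np.int64(927), np.float64(0.5609999999999983), np.float64(-0.13299999999999998)) x 0.5203198738820464 0.6024096050843355 y -0.18681208580826436 -0.07722632750699354 [0.0331 0.0395 0.056 ]
dark [312 239  19  16 221] [320.77375566 245.97737557] [ 0.54740254 -0.13265904  0.064     ]Traceback (most recent call last):
  File "ax.py", line 22, in <module>
    rim("wrist",(255,321,60)); rim("top",(231,385,40))
    ~~~^^^^^^^^^^^^^^^^^^^^^^
  File "ax.py", line 17, in rim
    D=np.dstack(np.meshgrid(np.arange(640),np.arange(480))[::1]+[np.ones((480,640))])@np.linalg.inv(K).T*d[...,None]@W[:3,:3].T+W[:3,3]
                ~~~~~~~~~~~~~~~~~~~~~~~~~~~~~~~~~~~~~~~~~~~~~~~^~~~~~~~~~~~~~~~~~~~~
TypeError: can only concatenate tuple (not "list") to tuple
```

```bash
sed -i 's/np.dstack(np.meshgrid(np.arange(640),np.arange(480))\[::1\]+\[/np.dstack([*np.meshgrid(np.arange(640),np.arange(480)),/; s/np.ones((480,640))\])@/np.ones((480,640))])@/' ax.py; python3 ax.py
```

```text
t 3.75 pos [ 0.5097 -0.1313  0.2502] F [-0.1  0.8 -0.2] op 0.04 ff 0.0 q [-0.32 -0.09  1.32  0.    1.91 -1.88]
wrist 1306 (np.int64(928), np.float64(0.5609999999999983), np.float64(-0.13299999999999998)) x 0.5202945549624862 0.6023772940039775 y -0.18681289272758123 -0.07723645418206027 [0.0332 0.0395 0.056 ]
dark [312 239  19  17 223] [320.77578475 246.04932735] [ 0.54744978 -0.13266218  0.064     ]
knob depth 252 [ 0.5603 -0.1329  0.0629] [ 0.5522 -0.1415  0.0581] [ 0.5698 -0.1245  0.0657]
wall depth 1485 [ 0.519  -0.1642  0.045 ] [ 0.6032 -0.101   0.0557]
top 144 (np.int64(32), np.float64(0.5619999999999982), np.float64(-0.13249999999999998)) x 0.5089694272865908 0.6056159448437115 y -0.1820768862278212 -0.10533121059679038 [0.0051 0.0367 0.0568]
dark [397 227  29   8  46] [409.80434783 231.82608696] [ 0.54719764 -0.18715978  0.064     ]ax.py:19: RuntimeWarning: Mean of empty slice.
  print("knob depth",q.sum(),np.round(D[q].mean(0),4), np.round(D[q].min(0),4),np.round(D[q].max(0),4))
  ret = um.true_divide(
Traceback (most recent call last):
  File "ax.py", line 22, in <module>
    rim("wrist",(255,321,60)); rim("top",(231,385,40))
                               ~~~^^^^^^^^^^^^^^^^^^^^
  File "ax.py", line 19, in rim
    print("knob depth",q.sum(),np.round(D[q].mean(0),4), np.round(D[q].min(0),4),np.round(D[q].max(0),4))
                                                                  ~~~~~~~~^^^
ValueError: zero-size array to reduction operation minimum which has no identity
```

```bash
python3 -m inch '[{"dx":-5.1,"dy":-0.15,"dz":6,"ax":0,"ay":0,"az":0,"hand":4},{"dx":-5.1,"dy":-0.15,"dz":12,"ax":0,"ay":0,"az":0,"hand":4},{"dx":-5.1,"dy":-0.15,"dz":16,"ax":0,"ay":0,"az":0,"hand":4},{"dx":-5.1,"dy":-0.15,"dz":19,"ax":0,"ay":0,"az":0,"hand":4},{"dx":-5.1,"dy":-0.15,"dz":21.4,"ax":0,"ay":0,"az":0,"hand":4},{"dx":-5.1,"dy":-0.15,"dz":21.4,"ax":0,"ay":0,"az":0,"hand":4},{"dx":-5.1,"dy":-0.15,"dz":21.4,"ax":0,"ay":0,"az":0,"hand":1},{"dx":-5.1,"dy":-0.15,"dz":21.4,"ax":0,"ay":0,"az":0,"hand":1},{"dx":-5.1,"dy":-0.15,"dz":21.4,"ax":0,"ay":0,"az":0,"hand":1},{"dx":-5.1,"dy":-0.15,"dz":21.4,"ax":0,"ay":0,"az":0,"hand":1},{"dx":-5.1,"dy":-0.15,"dz":21.4,"ax":0,"ay":0,"az":0,"hand":1},{"dx":-5.1,"dy":-0.15,"dz":17.4,"ax":0,"ay":0,"az":0,"hand":1},{"dx":-5.1,"dy":-0.15,"dz":11.4,"ax":0,"ay":0,"az":0,"hand":1},{"dx":-5.1,"dy":-0.15,"dz":11.4,"ax":0,"ay":0,"az":0,"hand":1}]'; python3 -c "
from h import *
go((.48,.055,.0143))"
```

```text
t: 5.6
position: [0.5635, -0.1338, 0.1432]
tool_rot: [0.002, 1.0, -0.002, 0.005]
force: [0.5, 0.3, 0.0]
opening: 0.0101
finger_force: 0.0
d [ 8.56 18.89 12.74] a [-0.003  0.011 -0.004] q6 -1.86
```

```bash
python3 look.py w3.png
```

```text
t 5.6 pos [ 0.5635 -0.1338  0.1432] F [0.5 0.3 0. ] op 0.0101 ff 0.0 q [-0.29  0.02  1.41  0.    1.71 -1.86]
plug 0.96 [232.2 324.7] plane [ 0.5621 -0.1323  0.051 ] depth [ 0.5587 -0.1323  0.0627]
cover_hinge 0.69 [309.2 323.8] plane [ 0.6196 -0.133   0.058 ] depth [ 0.6159 -0.133   0.0652]
bolt_knob 0.61 [ 41.5 327.8] plane None depth [ 0.4403 -0.1303  0.0555]
bolt_pivot 0.71 [123.6 323.8] plane [ 0.4881 -0.1327  0.029 ] depth [ 0.4881 -0.1327  0.0343]
```

View pics/w3.png

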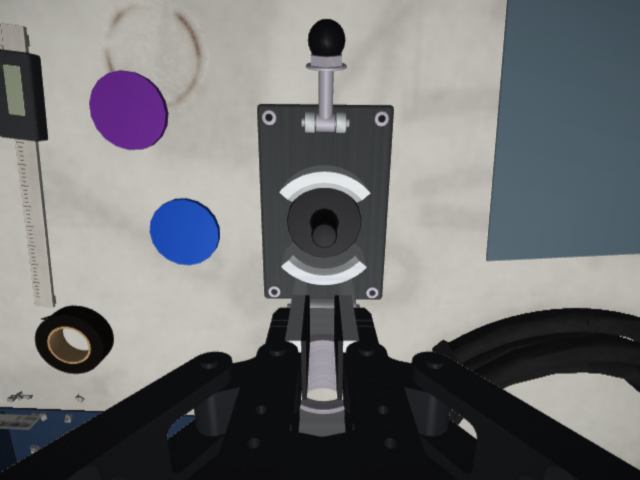

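The plug is still in the cell at (322,232), so the grip closed before the descent had finished. I'll go down again and check the pose before closing.

```bash
python3 -c "
from h import *
st();go((.561,-.1328,.0345))"; python3 -m inch '[{"dx":0,"dy":0,"dz":0,"ax":0,"ay":0,"az":0,"hand":4},{"dx":0,"dy":0,"dz":0,"ax":0,"ay":0,"az":0,"hand":4},{"dx":0,"dy":0,"dz":0,"ax":0,"ay":0,"az":0,"hand":4}]'; python3 -c "
from h import *
st();go((.561,-.1328,.0345))"
```

```text
t 6.0 pos [ 0.5601 -0.1328  0.1347] F [-0.2 -0.3 -0.2] op 0.0098 ff 0.0 q [-0.29  0.02  1.42 -0.    1.7  -1.86]
d [-1.100e-01 -1.000e-02  1.002e+01] a [ 0.001 -0.002 -0.004] q6 -1.86
t: 6.38
position: [0.5607, -0.133, 0.1361]
tool_rot: [0.002, 1.0, 0.0, -0.0]
force: [-0.0, 0.2, -0.3]
opening: 0.0401
finger_force: 0.0
t 6.38 pos [ 0.5607 -0.133   0.1361] F [-0.   0.2 -0.3] op 0.0401 ff 0.0 q [-0.29  0.02  1.41 -0.    1.7  -1.86]
d [-0.03  0.02 10.16] a [ 0.    -0.    -0.004] q6 -1.86
```

```bash
python3 -m inch '[{"dx":0,"dy":0,"dz":5,"ax":0,"ay":0,"az":0,"hand":4},{"dx":0,"dy":0,"dz":8,"ax":0,"ay":0,"az":0,"hand":4},{"dx":0,"dy":0,"dz":10.2,"ax":0,"ay":0,"az":0,"hand":4},{"dx":0,"dy":0,"dz":10.2,"ax":0,"ay":0,"az":0,"hand":4},{"dx":0,"dy":0,"dz":10.2,"ax":0,"ay":0,"az":0,"hand":4},{"dx":0,"dy":0,"dz":10.2,"ax":0,"ay":0,"az":0,"hand":4}]'; python3 -m inch '[{"dx":0,"dy":0,"dz":0,"ax":0,"ay":0,"az":0,"hand":1},{"dx":0,"dy":0,"dz":0,"ax":0,"ay":0,"az":0,"hand":1},{"dx":0,"dy":0,"dz":0,"ax":0,"ay":0,"az":0,"hand":1},{"dx":0,"dy":0,"dz":0,"ax":0,"ay":0,"az":0,"hand":1},{"dx":0,"dy":0,"dz":0,"ax":0,"ay":0,"az":0,"hand":1}]'
```

```text
t: 7.12
position: [0.5617, -0.1333, 0.036]
tool_rot: [0.002, 1.0, -0.0, 0.001]
force: [-0.4, -0.3, 1.4]
opening: 0.0401
finger_force: 0.0
t: 7.75
position: [0.5607, -0.133, 0.0341]
tool_rot: [0.002, 1.0, 0.0, -0.0]
force: [1.3, -0.0, 0.4]
opening: 0.0101
finger_force: 0.0
```

```bash
python3 -c "
from h import *
st();shot('wrist','w4.png')"
```

```text
t 7.75 pos [ 0.5607 -0.133   0.0341] F [ 1.3 -0.   0.4] op 0.0101 ff 0.0 q [-0.29  0.06  1.56 -0.    1.52 -1.86]
```

View pics/w4.png

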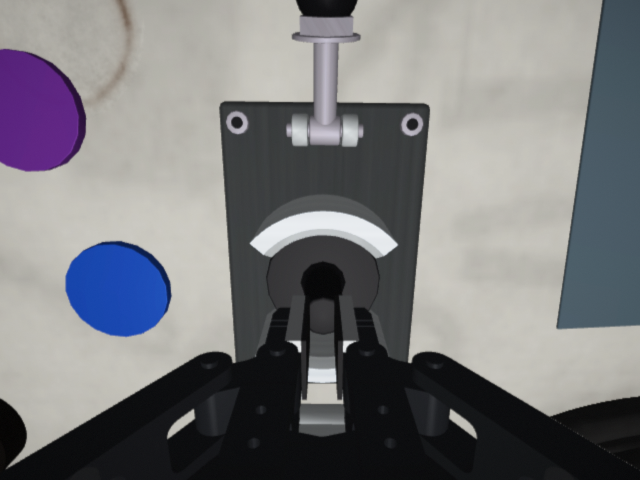

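```bash
python3 -m inch '[{"dx":0,"dy":0,"dz":0,"ax":0,"ay":0,"az":0,"hand":0},{"dx":0,"dy":0,"dz":0,"ax":0,"ay":0,"az":0,"hand":0},{"dx":0,"dy":0,"dz":0,"ax":0,"ay":0,"az":0,"hand":0},{"dx":0,"dy":0,"dz":0,"ax":0,"ay":0,"az":0,"hand":0}]';python3 -c "
from h import *
st();shot('wrist','w5.png',(180,480,170,470),2)"
```

```text
t: 8.3
position: [0.5607, -0.133, 0.0342]
tool_rot: [0.002, 1.0, -0.0, 0.0]
force: [-0.1, -0.0, -0.3]
opening: 0.0001
finger_force: 0.0
t 8.3 pos [ 0.5607 -0.133   0.0342] F [-0.1 -0.  -0.3] op 0.0001 ff 0.0 q [-0.29  0.06  1.56 -0.    1.52 -1.86]
```

View pics/w5.png

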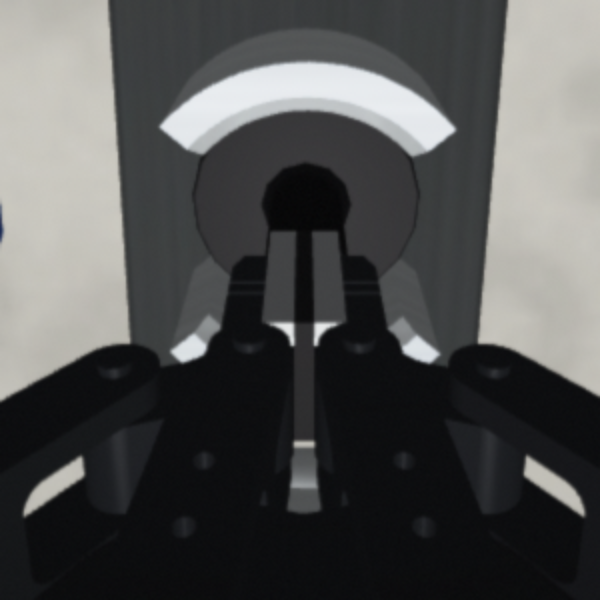

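The fingers are shut but stand behind the knob top (about (322,318)) or over it. I'll check the finger geometry from the wrist depth.

```bash
python3 - <<'E'
from h import *
i=env.camera_info("wrist"); K=np.array(i["intrinsics"]);T=np.array(i["tool_from_camera"])
p,d=env.camera("wrist")
for c in (310,322,334):
  for r in (262,275,285,292,298,305,320,335,345,360):
    P=T@np.r_[np.linalg.solve(K,[c,r,1])*d[r,c],1]; print(c,r,p[r,c],np.round(P[:3]*1000,1))
E
```

```text
310 262 [59 59 60] [10.8 -6.1  6.7]
310 275 [7 6 7] [ 5.7 -6.   2.2]
310 285 [7 9 9] [  6.6  -5.6 -12.1]
310 292 [8 8 9] [  6.7  -5.3 -20.1]
310 298 [67 67 69] [ 11.8  -4.8 -36.9]
310 305 [67 68 68] [ 11.7  -4.6 -42.6]
310 320 [67 66 68] [ 11.6  -4.3 -54.1]
310 335 [66 66 68] [ 11.4  -4.  -63.6]
310 345 [53 54 55] [ 12.2  -3.8 -70.8]
310 360 [13 13 16] [ 12.6  -3.6 -79. ]
322 262 [14 13 15] [10.5 -0.1  7.6]
322 275 [8 7 9] [ 8.3 -0.1 -4.3]
322 285 [7 7 7] [  8.9  -0.1 -17.5]
322 292 [7 8 9] [  8.4  -0.1 -23.9]
322 298 [11 12 11] [ 11.8  -0.2 -36.9]
322 305 [12 12 13] [ 12.   -0.2 -43.4]
322 320 [11 11 13] [ 12.1  -0.2 -54.9]
322 335 [12 12 13] [ 12.2  -0.2 -65. ]
322 345 [47 47 48] [ 10.1  -0.2 -67.3]
322 360 [48 46 48] [  5.2  -0.2 -68.1]
334 262 [58 57 59] [10.5  5.8  7.6]
334 275 [7 7 7] [6.4 5.7 0.4]
334 285 [7 6 8] [  6.5   5.3 -11.9]
334 292 [8 8 8] [  6.7   5.1 -20. ]
334 298 [67 67 69] [ 12.2   4.5 -37.7]
334 305 [66 66 68] [ 12.1   4.3 -43.6]
334 320 [67 68 69] [ 11.5   4.  -53.8]
334 335 [66 67 68] [ 11.9   3.7 -64.4]
334 345 [24 26 27] [ 12.8   3.4 -71.8]
334 360 [14 15 17] [ 13.5   3.2 -80.4]
```

The depth shows the real fingertips at tool z = -37 mm. The knob and wall heights measured by the same camera agree with the given sizes. So the tips are 37 mm above the reported TCP, and I'll go down that much further, watching the force.

```bash
python3 -m inch '[{"dx":0,"dy":0,"dz":0,"ax":0,"ay":0,"az":0,"hand":4},{"dx":0,"dy":0,"dz":0,"ax":0,"ay":0,"az":0,"hand":4},{"dx":0,"dy":0,"dz":0,"ax":0,"ay":0,"az":0,"hand":4},{"dx":0,"dy":0,"dz":1.2,"ax":0,"ay":0,"az":0,"hand":4},{"dx":0,"dy":0,"dz":1.2,"ax":0,"ay":0,"az":0,"hand":4},{"dx":0,"dy":0,"dz":1.2,"ax":0,"ay":0,"az":0,"hand":4}]'; python3 -m inch '[{"dx":0,"dy":0,"dz":1,"ax":0,"ay":0,"az":0,"hand":4},{"dx":0,"dy":0,"dz":2.1,"ax":0,"ay":0,"az":0,"hand":4},{"dx":0,"dy":0,"dz":2.1,"ax":0,"ay":0,"az":0,"hand":4},{"dx":0,"dy":0,"dz":2.1,"ax":0,"ay":0,"az":0,"hand":4},{"dx":0,"dy":0,"dz":2.1,"ax":0,"ay":0,"az":0,"hand":1},{"dx":0,"dy":0,"dz":2.1,"ax":0,"ay":0,"az":0,"hand":1},{"dx":0,"dy":0,"dz":2.1,"ax":0,"ay":0,"az":0,"hand":1},{"dx":0,"dy":0,"dz":2.1,"ax":0,"ay":0,"az":0,"hand":1}]'
```

```text
t: 9.15
position: [0.5605, -0.1329, 0.0218]
tool_rot: [0.002, 1.0, 0.0, -0.0]
force: [0.8, 0.8, -0.4]
opening: 0.0399
finger_force: 0.0
t: 10.15
position: [0.5612, -0.1332, 0.0018]
tool_rot: [0.002, 1.0, -0.0, 0.001]
force: [-0.3, 0.3, 3.6]
opening: 0.0163
finger_force: 58.5
```

```bash
python3 -m inch '[{"dx":0,"dy":0,"dz":-3,"ax":0,"ay":0,"az":0,"hand":1},{"dx":0,"dy":0,"dz":-7,"ax":0,"ay":0,"az":0,"hand":1},{"dx":2,"dy":5,"dz":-8,"ax":0,"ay":0,"az":0,"hand":1},{"dx":5,"dy":10,"dz":-8,"ax":0,"ay":0,"az":0,"hand":1},{"dx":8.1,"dy":15,"dz":-8,"ax":0,"ay":0,"az":0,"hand":1},{"dx":8.1,"dy":18.8,"dz":-8,"ax":0,"ay":0,"az":0,"hand":1},{"dx":8.1,"dy":18.8,"dz":-8,"ax":0,"ay":0,"az":0,"hand":1},{"dx":8.1,"dy":18.8,"dz":-8,"ax":0,"ay":0,"az":0,"hand":1},{"dx":8.1,"dy":18.8,"dz":-8,"ax":0,"ay":0,"az":0,"hand":1}]'; python3 -c "
from h import *
st();go((.48,.055,-.0155)); shot('wrist','w6.png')"
```

```text
t: 11.28
position: [0.4805, 0.0543, 0.0809]
tool_rot: [0.003, 1.0, -0.0, -0.0]
force: [-0.4, 0.3, -1.7]
opening: 0.0163
finger_force: 59.0
t 11.28 pos [0.4805 0.0543 0.0809] F [-0.4  0.3 -1.7] op 0.0163 ff 59.0 q [ 0.04 -0.22  1.74 -0.    1.62 -1.52]
d [0.05 0.07 9.64] a [-0.    -0.001 -0.005] q6 -1.52
```

View pics/w6.png

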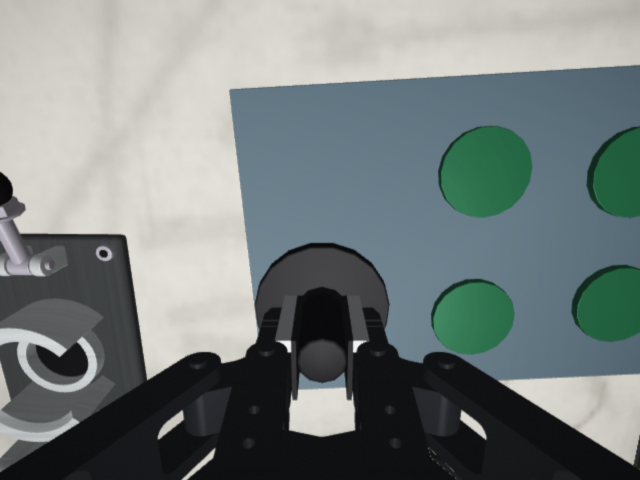

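The plug is held upright at (322,310), with the mat below it and the four greens undisturbed. Lowering it now.

```bash
python3 -m inch '[{"dx":0,"dy":0.1,"dz":4,"ax":0,"ay":0,"az":0,"hand":1},{"dx":0,"dy":0.1,"dz":7,"ax":0,"ay":0,"az":0,"hand":1},{"dx":0,"dy":0.1,"dz":8.5,"ax":0,"ay":0,"az":0,"hand":1},{"dx":0,"dy":0.1,"dz":9.2,"ax":0,"ay":0,"az":0,"hand":1},{"dx":0,"dy":0.1,"dz":9.6,"ax":0,"ay":0,"az":0,"hand":1},{"dx":0,"dy":0.1,"dz":9.6,"ax":0,"ay":0,"az":0,"hand":1},{"dx":0,"dy":0.1,"dz":9.6,"ax":0,"ay":0,"az":0,"hand":1}]'
```

```text
t: 12.2
position: [0.4811, 0.0564, -0.0139]
tool_rot: [0.002, 1.0, 0.0, 0.001]
force: [0.2, -0.3, -0.9]
opening: 0.0165
finger_force: 59.0
```

```bash
python3 -m inch '[{"dx":0,"dy":0,"dz":0.1,"ax":0,"ay":0,"az":0,"hand":1},{"dx":0,"dy":0,"dz":0.1,"ax":0,"ay":0,"az":0,"hand":1},{"dx":0,"dy":0,"dz":0.1,"ax":0,"ay":0,"az":0,"hand":1}]'
```

```text
t: 12.58
position: [0.4804, 0.0563, -0.0158]
tool_rot: [0.002, 1.0, -0.0, 0.0]
force: [0.4, -0.1, -0.4]
opening: 0.0163
finger_force: 59.0
```

```bash
python3 -m inch '[{"dx":0,"dy":0,"dz":0.1,"ax":0,"ay":0,"az":0,"hand":1},{"dx":0,"dy":0,"dz":0.1,"ax":0,"ay":0,"az":0,"hand":1}]'
```

```text
t: 12.82
position: [0.4806, 0.0563, -0.0162]
tool_rot: [0.002, 1.0, 0.0, 0.0]
force: [-3.4, -0.4, 4.6]
opening: 0.0166
finger_force: 60.0
```

```bash
python3 -m inch '[{"dx":0,"dy":0,"dz":-0.05,"ax":0,"ay":0,"az":0,"hand":4},{"dx":0,"dy":0,"dz":-0.05,"ax":0,"ay":0,"az":0,"hand":4},{"dx":0,"dy":0,"dz":-0.05,"ax":0,"ay":0,"az":0,"hand":4},{"dx":0,"dy":0,"dz":-4,"ax":0,"ay":0,"az":0,"hand":4},{"dx":0,"dy":0,"dz":-8,"ax":0,"ay":0,"az":0,"hand":4},{"dx":0,"dy":3,"dz":-14,"ax":0,"ay":0,"az":0,"hand":8.5},{"dx":0,"dy":10,"dz":-18,"ax":0,"ay":0,"az":0,"hand":8.5},{"dx":0,"dy":14,"dz":-18,"ax":0,"ay":0,"az":0,"hand":8.5},{"dx":0,"dy":14,"dz":-18,"ax":0,"ay":0,"az":0,"hand":8.5},{"dx":0,"dy":14,"dz":-18,"ax":0,"ay":0,"az":0,"hand":8.5},{"dx":0,"dy":14,"dz":-18,"ax":0,"ay":0,"az":0,"hand":8.5}]';  python3 - <<'E'
from h import *
st();C,p,d=shot('wrist','w7.png')
for g in greens(C,p,.009,800): print(g)
E
```

```text
t: 14.2
position: [0.4809, 0.195, 0.1624]
tool_rot: [0.003, 1.0, -0.0, -0.001]
force: [-0.0, -0.3, -0.1]
opening: 0.0846
finger_force: 0.0
t 14.2 pos [0.4809 0.195  0.1624] F [-0.  -0.3 -0.1] op 0.0846 ff 0.0 q [ 0.32 -0.13  1.52 -0.    1.76 -1.25]
(np.int32(3779), array([278., 161.]), 0.4343, 0.1585, 0.0579)
(np.int32(3789), array([394., 161.]), 0.4347, 0.2546, 0.0578)
(np.int32(3028), array([396., 264.]), 0.5262, 0.2617, 0.0589)
(np.int32(2947), array([286., 275.]), 0.5362, 0.1618, 0.0589)
```

View pics/w7.png

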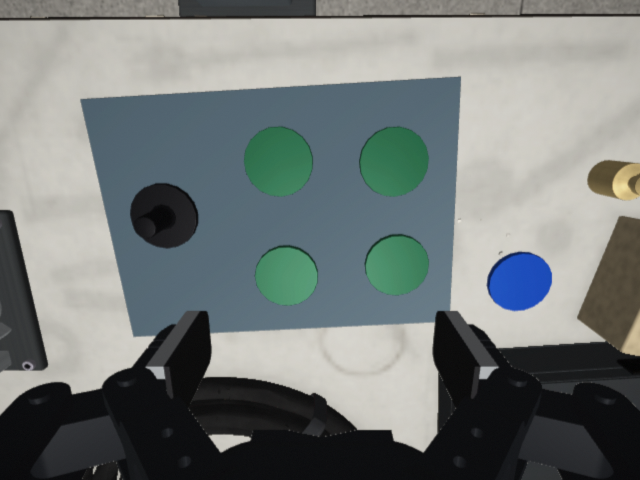

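All four greens are seen with the right diameter (58 mm), and the plug stands on the mat at (165,215). Hovering over the first glass, at about (.434,.1585).

```bash
python3 -m inch '[{"dx":4.65,"dy":-3.65,"dz":5,"ax":0,"ay":0,"az":0,"hand":6.7},{"dx":4.65,"dy":-3.65,"dz":10,"ax":0,"ay":0,"az":0,"hand":6.7},{"dx":4.65,"dy":-3.65,"dz":15.5,"ax":0,"ay":0,"az":0,"hand":6.7},{"dx":4.65,"dy":-3.65,"dz":15.5,"ax":0,"ay":0,"az":0,"hand":6.7},{"dx":4.65,"dy":-3.65,"dz":15.5,"ax":0,"ay":0,"az":0,"hand":6.7},{"dx":4.65,"dy":-3.65,"dz":15.5,"ax":0,"ay":0,"az":0,"hand":6.7}]';  cat > fd.py <<'E'
from h import *
st()
i=env.camera_info("wrist"); K=np.array(i["intrinsics"]);T=np.array(i["tool_from_camera"])
C,p,d=shot("wrist")
for g in greens(C,p,.009,800): print(g)
D=np.dstack([*np.meshgrid(np.arange(640),np.arange(480)),np.ones((480,640))])@np.linalg.inv(K).T*d[...,None]@T[:3,:3].T+T[:3,3]
q=(d>0)&(abs(D[...,0])<.0135)&(D[...,2]>-.075)&(D[...,2]<-.02)&(abs(D[...,1])<.06)
for s in (-1,1):
    m=q&(D[...,1]*s>0); z=D[m]
    if len(z): print("finger",s,len(z),"zmax",np.round(np.percentile(z[:,2],[90,99,100])*1000,1),"y at tip",np.round(np.percentile(z[z[:,2]>np.percentile(z[:,2],90),1]*1000,[0,50,100]),1),"x",np.round(np.percentile(z[:,0],[1,99])*1000,1))
E
python3 fd.py
```

```text
t: 15.0
position: [0.4366, 0.1604, 0.0115]
tool_rot: [0.002, 1.0, 0.001, 0.003]
force: [0.5, -0.6, 0.6]
opening: 0.0667
finger_force: 0.0
t 15.0 pos [0.4366 0.1604 0.0115] F [ 0.5 -0.6  0.6] op 0.0667 ff 0.0 q [ 0.28 -0.24  1.88 -0.    1.5  -1.29]
(np.int32(10016), array([318., 277.]), 0.4333, 0.1582, 0.0587)
(np.int32(10331), array([512., 277.]), 0.4339, 0.2533, 0.0601)
(np.int32(2566), array([325., 418.]), 0.5239, 0.1617, 0.0531)
(np.int32(852), array([498., 458.]), 0.5439, 0.2631, 0.0282)
finger -1 3375 zmax [-44.9 -38.7 -36.4] y at tip [-46.5 -33.9 -33.5] x [-9.7 12.3]
finger 1 3380 zmax [-45.  -38.7 -36.1] y at tip [32.8 33.2 44.5] x [-9.6 12.3]
```

```bash
python3 -m inch '[{"dx":0,"dy":0,"dz":2,"ax":0,"ay":0,"az":0,"hand":6.7},{"dx":0,"dy":0,"dz":3.2,"ax":0,"ay":0,"az":0,"hand":6.7},{"dx":0,"dy":0,"dz":3.8,"ax":0,"ay":0,"az":0,"hand":6.7},{"dx":0,"dy":0,"dz":3.8,"ax":0,"ay":0,"az":0,"hand":6.7},{"dx":0,"dy":0,"dz":3.8,"ax":0,"ay":0,"az":0,"hand":6.7}]';python3 fd.py
```

```text
t: 15.68
position: [0.4347, 0.1601, -0.0292]
tool_rot: [0.002, 1.0, 0.0, 0.0]
force: [-0.3, -0.4, 0.0]
opening: 0.0668
finger_force: 0.0
t 15.68 pos [ 0.4347  0.1601 -0.0292] F [-0.3 -0.4  0. ] op 0.0668 ff 0.0 q [ 0.28 -0.21  1.93  0.    1.42 -1.29]
(np.int32(15338), array([318., 319.]), 0.4327, 0.158, 0.0592)
(np.int32(14640), array([563., 318.]), 0.4335, 0.2526, 0.0612)
finger -1 10239 zmax [-30.4 -29.5 -28.5] y at tip [-60.  -46.5 -27.6] x [-12.8  13.2]
finger 1 10190 zmax [-30.2 -29.3 -28.3] y at tip [24.9 42.6 60. ] x [-12.9  13.2]
```

```bash
python3 -m inch '[{"dx":0.1,"dy":-0.15,"dz":0.3,"ax":0,"ay":0,"az":0,"hand":6.7},{"dx":0.1,"dy":-0.15,"dz":0.4,"ax":0,"ay":0,"az":0,"hand":6.7},{"dx":0.1,"dy":-0.15,"dz":0.4,"ax":0,"ay":0,"az":0,"hand":6.7},{"dx":0.1,"dy":-0.15,"dz":0.4,"ax":0,"ay":0,"az":0,"hand":6.7}]'; python3 -m inch '[{"dx":0,"dy":0,"dz":0.2,"ax":0,"ay":0,"az":0,"hand":6.2},{"dx":0,"dy":0,"dz":0.2,"ax":0,"ay":0,"az":0,"hand":6.2},{"dx":0,"dy":0,"dz":0.2,"ax":0,"ay":0,"az":0,"hand":6.2}]'; python3 -c "
from h import *
C,p,d=shot('wrist','w8.png',(180,480,120,520),1.5)"
```

```text
t: 16.23
position: [0.4333, 0.1585, -0.0338]
tool_rot: [0.002, 1.0, 0.0, 0.0]
force: [-0.3, -0.1, -1.2]
opening: 0.0669
finger_force: 0.0
t: 16.6
position: [0.4336, 0.1586, -0.0347]
tool_rot: [0.002, 1.0, 0.0, 0.0]
force: [-3.1, -1.0, 5.2]
opening: 0.0617
finger_force: 3.4
```

View pics/w8.png

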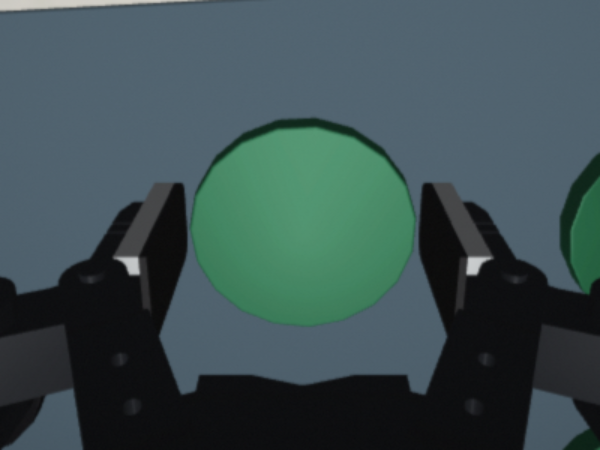

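The first glass is centred between the fingers and the tips touch the mat (5 N). I'll raise 1 mm, close, and lift.

```bash
python3 -m inch '[{"dx":0,"dy":0,"dz":-0.1,"ax":0,"ay":0,"az":0,"hand":6.2},{"dx":0,"dy":0,"dz":-0.1,"ax":0,"ay":0,"az":0,"hand":5},{"dx":0,"dy":0,"dz":-0.1,"ax":0,"ay":0,"az":0,"hand":5},{"dx":0,"dy":0,"dz":-0.1,"ax":0,"ay":0,"az":0,"hand":5},{"dx":0,"dy":0,"dz":-0.1,"ax":0,"ay":0,"az":0,"hand":5}]'; python3 -m inch '[{"dx":0,"dy":0,"dz":-3,"ax":0,"ay":0,"az":0,"hand":5},{"dx":0,"dy":0,"dz":-8,"ax":0,"ay":0,"az":0,"hand":5},{"dx":0,"dy":0,"dz":-11,"ax":0,"ay":0,"az":0,"hand":5},{"dx":0,"dy":0,"dz":-11,"ax":0,"ay":0,"az":0,"hand":5},{"dx":0,"dy":0,"dz":-11,"ax":0,"ay":0,"az":0,"hand":5}]'; python3 - <<'E'
from h import *
C,p,d=shot("wrist")
s=env.observe(); z=s["position"][2]+.0335+.009
print(greens(C,p,z,3000)); st(); go((.561,-.1328,.08))
E
```

```text
t: 17.27
position: [0.4345, 0.1588, -0.0329]
tool_rot: [0.002, 1.0, 0.0, 0.001]
force: [-1.8, -0.4, 9.6]
opening: 0.0551
finger_force: 67.1
t: 17.9
position: [0.4328, 0.1583, 0.0738]
tool_rot: [0.002, 1.0, -0.0, -0.001]
force: [-0.9, 0.6, -1.2]
opening: 0.0551
finger_force: 63.3
[(np.int32(6023), array([470., 247.]), 0.3997, 0.2109, 0.0329), (np.int32(17319), array([322., 332.]), 0.437, 0.1586, 0.0696)]
t 17.95 pos [0.4324 0.1582 0.0732] F [-0.5  0.8 -1.4] op 0.0549 ff 63.3 q [ 0.28 -0.28  1.8   0.    1.62 -1.29]
d [-12.97 -29.05  -0.69] a [-0.001 -0.003 -0.004] q6 -1.29
```

```bash
python3 -m inch '[{"dx":-2,"dy":-5,"dz":0,"ax":0,"ay":0,"az":0,"hand":5},{"dx":-4.5,"dy":-10,"dz":0,"ax":0,"ay":0,"az":0,"hand":5},{"dx":-7,"dy":-15,"dz":0,"ax":0,"ay":0,"az":0,"hand":5},{"dx":-9,"dy":-20,"dz":0,"ax":0,"ay":0,"az":0,"hand":5},{"dx":-11,"dy":-25,"dz":0,"ax":0,"ay":0,"az":0,"hand":5},{"dx":-13,"dy":-29.1,"dz":0,"ax":0,"ay":0,"az":0,"hand":5},{"dx":-13,"dy":-29.1,"dz":0,"ax":0,"ay":0,"az":0,"hand":5},{"dx":-13,"dy":-29.1,"dz":0,"ax":0,"ay":0,"az":0,"hand":5},{"dx":-13,"dy":-29.1,"dz":0,"ax":0,"ay":0,"az":0,"hand":5},{"dx":-13,"dy":-29.1,"dz":0,"ax":0,"ay":0,"az":0,"hand":5}]'; python3 - <<'E'
from h import *
st();go((.5618,-.1328,-.0135))
i=env.camera_info("wrist"); K=np.array(i["intrinsics"]);T=np.array(i["tool_from_camera"])
C,p,d=shot("wrist","w9.png")
h=cv2.cvtColor(p,cv2.COLOR_RGB2HSV); m=cv2.inRange(h,(55,90,40),(88,255,220))>0
D=np.dstack([*np.meshgrid(np.arange(640),np.arange(480)),np.ones((480,640))])@np.linalg.inv(K).T*d[...,None]@T[:3,:3].T+T[:3,3]
z=D[m]; top=z[z[:,2]<np.median(z[:,2])+.003]; print("glass in tool: med z",np.median(z[:,2]),"x",np.percentile(top[:,0],[.2,99.8]),"y",np.percentile(top[:,1],[.2,99.8]),"y at front",len(top))
# front edge arc fit
x=top[:,0];y=top[:,1]; A=[(x[(abs(y-k)<.0006)].max(),k) for k in np.arange(-.02,.021,.002)]
A=np.array(A); print("centre x from front arc",np.round(A[:,0]-np.sqrt(.029**2-A[:,1]**2),4))
E
```

```text
t: 19.2
position: [0.5621, -0.1319, 0.0753]
tool_rot: [0.001, 1.0, 0.0, 0.0]
force: [-0.1, 0.6, -1.8]
opening: 0.055
finger_force: 63.5
t 19.2 pos [ 0.5621 -0.1319  0.0753] F [-0.1  0.6 -1.8] op 0.055 ff 63.5 q [-0.29  0.04  1.5   0.    1.6  -1.86]
d [ 0.03 -0.09  8.88] a [ 0.     0.    -0.002] q6 -1.86
glass in tool: med z -0.04115149983220785 x [-0.02802117  0.0759642 ] y [-0.02756918  0.02701307] y at front 15244
centre x from front arc [-0.0002 -0.0004 -0.0003 -0.0003 -0.0007 -0.0004 -0.0001 -0.0002 -0.0006
 -0.0008  0.047  -0.0006 -0.0003 -0.0008 -0.001  -0.0007 -0.0006 -0.0004
 -0.0009 -0.0009 -0.0005]
```

```bash
cat > gl.py <<'E'
from h import *
import sys
st(); go((.561,-.1328,-.014+.007*(int(sys.argv[1])-1)))
i=env.camera_info("wrist"); K=np.array(i["intrinsics"]);T=np.array(i["tool_from_camera"])
C,p,d=shot("wrist",sys.argv[2] if len(sys.argv)>2 else None)
h=cv2.cvtColor(p,cv2.COLOR_RGB2HSV); m=cv2.inRange(h,(55,90,40),(88,255,220))>0
D=np.dstack([*np.meshgrid(np.arange(640),np.arange(480)),np.ones((480,640))])@np.linalg.inv(K).T*d[...,None]@T[:3,:3].T+T[:3,3]
z=D[m&(abs(D[...,0])<.035)&(abs(D[...,1])<.035)&(D[...,2]<-.02)]; 
if len(z):
    top=z[abs(z[:,2]-np.median(z[:,2]))<.003]; x=top[:,0];y=top[:,1]
    A=np.array([(x[(abs(y-k)<.0006)].max(),k) for k in np.arange(-.02,.021,.004)])
    print("glass in tool: top z",round(np.median(z[:,2]),4),"y",np.percentile(y,[.2,99.8]).round(4),"cx",np.median(A[:,0]-np.sqrt(.029**2-A[:,1]**2)).round(4))
E
python3 -m inch '[{"dx":0.15,"dy":-0.1,"dz":3,"ax":0,"ay":0,"az":0,"hand":5},{"dx":0.15,"dy":-0.1,"dz":5,"ax":0,"ay":0,"az":0,"hand":5},{"dx":0.15,"dy":-0.1,"dz":6,"ax":0,"ay":0,"az":0,"hand":5},{"dx":0.15,"dy":-0.1,"dz":6.6,"ax":0,"ay":0,"az":0,"hand":5},{"dx":0.15,"dy":-0.1,"dz":6.6,"ax":0,"ay":0,"az":0,"hand":5}]'; python3 -m inch '[{"dx":0,"dy":0,"dz":0.6,"ax":0,"ay":0,"az":0,"hand":5},{"dx":0,"dy":0,"dz":1.2,"ax":0,"ay":0,"az":0,"hand":5},{"dx":0,"dy":0,"dz":1.7,"ax":0,"ay":0,"az":0,"hand":5},{"dx":0,"dy":0,"dz":2.1,"ax":0,"ay":0,"az":0,"hand":5},{"dx":0,"dy":0,"dz":2.1,"ax":0,"ay":0,"az":0,"hand":5}]'; python3 gl.py 1
```

```text
t: 19.88
position: [0.5608, -0.134, 0.0093]
tool_rot: [0.002, 1.0, -0.0, -0.0]
force: [0.2, 1.1, -0.1]
opening: 0.0548
finger_force: 63.5
t: 20.5
position: [0.5604, -0.134, -0.0124]
tool_rot: [0.002, 1.0, 0.0, -0.0]
force: [-1.1, 0.3, 0.5]
opening: 0.0552
finger_force: 63.7
t 20.5 pos [ 0.5604 -0.134  -0.0124] F [-1.1  0.3  0.5] op 0.0552 ff 63.7 q [-0.29  0.09  1.61 -0.    1.44 -1.86]
d [-0.06  0.12  0.16] a [ 0.    -0.001 -0.004] q6 -1.86
glass in tool: top z -0.0411 y [-0.0276  0.0271] cx -0.0058
```

```bash
python3 -m inch '[{"dx":0,"dy":0.1,"dz":0.12,"ax":0,"ay":0,"az":0,"hand":5},{"dx":0,"dy":0.1,"dz":0.12,"ax":0,"ay":0,"az":0,"hand":5},{"dx":0,"dy":0.1,"dz":0.12,"ax":0,"ay":0,"az":0,"hand":6.6},{"dx":0,"dy":0.1,"dz":0.12,"ax":0,"ay":0,"az":0,"hand":6.6},{"dx":0,"dy":0.1,"dz":0.12,"ax":0,"ay":0,"az":0,"hand":6.6},{"dx":0,"dy":0.1,"dz":-3,"ax":0,"ay":0,"az":0,"hand":6.6},{"dx":0,"dy":0.1,"dz":-8,"ax":0,"ay":0,"az":0,"hand":6.6},{"dx":0,"dy":0.1,"dz":-12,"ax":0,"ay":0,"az":0,"hand":6.6},{"dx":0,"dy":0.1,"dz":-12,"ax":0,"ay":0,"az":0,"hand":6.6},{"dx":0,"dy":0.1,"dz":-12,"ax":0,"ay":0,"az":0,"hand":6.6}]'; python3 - <<'E'
from h import *
C,p,d=shot("wrist")
print(greens(C,p,.027,3000)); go((.536,.162,.02))
E
```

```text
t: 21.8
position: [0.5605, -0.1329, 0.1075]
tool_rot: [0.002, 1.0, 0.0, -0.0]
force: [-1.1, -0.2, -1.0]
opening: 0.0659
finger_force: 0.0
[(np.int32(4991), array([322., 241.]), 0.5607, -0.1332, 0.0575)]
d [ 2.5  29.46  8.68] a [ 0.001 -0.002 -0.004] q6 -1.86
```

```bash
python3 -m inch '[{"dx":0.5,"dy":5,"dz":0,"ax":0,"ay":0,"az":0,"hand":6.6},{"dx":1,"dy":11,"dz":0,"ax":0,"ay":0,"az":0,"hand":6.6},{"dx":1.5,"dy":17,"dz":0,"ax":0,"ay":0,"az":0,"hand":6.6},{"dx":2.5,"dy":23,"dz":0,"ax":0,"ay":0,"az":0,"hand":6.6},{"dx":2.5,"dy":29.5,"dz":2,"ax":0,"ay":0,"az":0,"hand":6.6},{"dx":2.5,"dy":29.5,"dz":8,"ax":0,"ay":0,"az":0,"hand":6.6},{"dx":2.5,"dy":29.5,"dz":10.5,"ax":0,"ay":0,"az":0,"hand":6.6},{"dx":2.5,"dy":29.5,"dz":10.5,"ax":0,"ay":0,"az":0,"hand":6.6},{"dx":2.5,"dy":29.5,"dz":10.5,"ax":0,"ay":0,"az":0,"hand":6.6},{"dx":2.5,"dy":29.5,"dz":10.5,"ax":0,"ay":0,"az":0,"hand":6.6}]'; python3 fd.py
```

```text
t: 23.1
position: [0.5381, 0.1621, 0.0052]
tool_rot: [0.002, 1.0, 0.0, 0.002]
force: [-0.5, -0.4, 0.4]
opening: 0.0662
finger_force: 0.0
t 23.1 pos [0.5381 0.1621 0.0052] F [-0.5 -0.4  0.4] op 0.0662 ff 0.0 q [ 0.23  0.04  1.63  0.    1.47 -1.33]
(np.int32(16022), array([550.,  58.]), 0.4357, 0.2535, 0.0596)
(np.int32(11474), array([533., 264.]), 0.526, 0.2606, 0.0603)
(np.int32(10588), array([321., 284.]), 0.5361, 0.1618, 0.0588)
finger -1 3406 zmax [-44.9 -38.3 -36.2] y at tip [-45.2 -33.4 -33. ] x [-9.7 12.3]
finger 1 3413 zmax [-44.6 -38.2 -36.1] y at tip [32.3 32.7 44.3] x [-9.6 12.3]
```

```bash
python3 -m inch '[{"dx":-0.05,"dy":0,"dz":1.5,"ax":0,"ay":0,"az":0,"hand":6.6},{"dx":-0.05,"dy":0,"dz":2.8,"ax":0,"ay":0,"az":0,"hand":6.6},{"dx":-0.05,"dy":0,"dz":3.5,"ax":0,"ay":0,"az":0,"hand":6.6},{"dx":-0.05,"dy":0,"dz":3.5,"ax":0,"ay":0,"az":0,"hand":6.6},{"dx":-0.05,"dy":0,"dz":3.5,"ax":0,"ay":0,"az":0,"hand":6.6},{"dx":-0.05,"dy":0,"dz":3.5,"ax":0,"ay":0,"az":0,"hand":5},{"dx":-0.05,"dy":0,"dz":3.5,"ax":0,"ay":0,"az":0,"hand":5},{"dx":-0.05,"dy":0,"dz":3.5,"ax":0,"ay":0,"az":0,"hand":5},{"dx":-0.05,"dy":0,"dz":3.5,"ax":0,"ay":0,"az":0,"hand":5}]'; python3 -m inch '[{"dx":0,"dy":0,"dz":-3,"ax":0,"ay":0,"az":0,"hand":5},{"dx":0,"dy":0,"dz":-8,"ax":0,"ay":0,"az":0,"hand":5},{"dx":0,"dy":0,"dz":-11,"ax":0,"ay":0,"az":0,"hand":5},{"dx":0,"dy":0,"dz":-11.5,"ax":0,"ay":0,"az":0,"hand":5},{"dx":0,"dy":0,"dz":-11.5,"ax":0,"ay":0,"az":0,"hand":5},{"dx":0,"dy":0,"dz":-11.5,"ax":0,"ay":0,"az":0,"hand":5}]'; python3 gl.py 2
```

```text
t: 24.28
position: [0.5383, 0.1623, -0.0304]
tool_rot: [0.002, 1.0, 0.0, 0.001]
force: [-0.6, -0.5, 6.0]
opening: 0.0545
finger_force: 63.2
t: 25.02
position: [0.5363, 0.1618, 0.0807]
tool_rot: [0.002, 1.0, -0.0, -0.002]
force: [-0.5, 0.1, -1.3]
opening: 0.0546
finger_force: 63.2
t 25.02 pos [0.5363 0.1618 0.0807] F [-0.5  0.1 -1.3] op 0.0546 ff 63.2 q [ 0.23 -0.    1.54 -0.    1.61 -1.33]
d [ -2.62 -29.44   8.79] a [-0.001 -0.004 -0.004] q6 -1.33
glass in tool: top z -0.0386 y [-0.0275  0.0268] cx 0.0005
```

```bash
python3 -m inch '[{"dx":-0.5,"dy":-5,"dz":0,"ax":0,"ay":0,"az":0,"hand":5},{"dx":-1,"dy":-11,"dz":0,"ax":0,"ay":0,"az":0,"hand":5},{"dx":-1.5,"dy":-17,"dz":0,"ax":0,"ay":0,"az":0,"hand":5},{"dx":-2,"dy":-23,"dz":0,"ax":0,"ay":0,"az":0,"hand":5},{"dx":-2.6,"dy":-29.4,"dz":0,"ax":0,"ay":0,"az":0,"hand":5},{"dx":-2.6,"dy":-29.4,"dz":0,"ax":0,"ay":0,"az":0,"hand":5},{"dx":-2.6,"dy":-29.4,"dz":0,"ax":0,"ay":0,"az":0,"hand":5},{"dx":-2.6,"dy":-29.4,"dz":0,"ax":0,"ay":0,"az":0,"hand":5}]'; python3 gl.py 2
```

```text
t: 26.08
position: [0.5621, -0.1305, 0.0827]
tool_rot: [0.001, 1.0, 0.0, -0.0]
force: [0.3, 0.6, -0.6]
opening: 0.0545
finger_force: 63.3
t 26.07 pos [ 0.5621 -0.1305  0.0827] F [ 0.3  0.6 -0.6] op 0.0545 ff 63.3 q [-0.29  0.04  1.49  0.    1.61 -1.86]
d [ 0.1  -0.23  8.97] a [ 0.001 -0.001 -0.002] q6 -1.86
glass in tool: top z -0.0386 y [-0.0274  0.0268] cx 0.0004
```

```bash
python3 -m inch '[{"dx":0.05,"dy":-0.2,"dz":3,"ax":0,"ay":0,"az":0,"hand":5},{"dx":0.05,"dy":-0.2,"dz":5,"ax":0,"ay":0,"az":0,"hand":5},{"dx":0.05,"dy":-0.2,"dz":5.8,"ax":0,"ay":0,"az":0,"hand":5},{"dx":0.05,"dy":-0.2,"dz":5.8,"ax":0,"ay":0,"az":0,"hand":5},{"dx":0.05,"dy":-0.2,"dz":5.8,"ax":0,"ay":0,"az":0,"hand":5}]'
```

```text
t: 26.75
position: [0.5624, -0.1341, 0.0264]
tool_rot: [0.002, 1.0, -0.0, 0.001]
force: [0.6, 0.3, -1.0]
opening: 0.0545
finger_force: 63.3
```

```bash
python3 -m inch '[{"dx":0.08,"dy":0.12,"dz":0,"ax":0,"ay":0,"az":0,"hand":5},{"dx":0.08,"dy":0.12,"dz":0.8,"ax":0,"ay":0,"az":0,"hand":5},{"dx":0.08,"dy":0.12,"dz":1.6,"ax":0,"ay":0,"az":0,"hand":5},{"dx":0.08,"dy":0.12,"dz":2.3,"ax":0,"ay":0,"az":0,"hand":5},{"dx":0.08,"dy":0.12,"dz":2.8,"ax":0,"ay":0,"az":0,"hand":5},{"dx":0.08,"dy":0.12,"dz":2.8,"ax":0,"ay":0,"az":0,"hand":5},{"dx":0.08,"dy":0.12,"dz":2.8,"ax":0,"ay":0,"az":0,"hand":5}]'; python3 gl.py 2
```

```text
t: 27.62
position: [0.5611, -0.1328, -0.0026]
tool_rot: [0.002, 1.0, -0.0, 0.0]
force: [0.6, 0.1, 0.1]
opening: 0.0542
finger_force: 63.3
t 27.62 pos [ 0.5611 -0.1328 -0.0026] F [0.6 0.1 0.1] op 0.0542 ff 63.3 q [-0.29  0.08  1.6   0.    1.46 -1.86]
d [0.01 0.   0.44] a [-0.     0.    -0.004] q6 -1.86
glass in tool: top z -0.0386 y [-0.0275  0.0268] cx -0.002
```

Lower 1.5 mm, release, rise, and go on to the third glass at (.434,.2535).

```bash
python3 -m inch '[{"dx":0,"dy":0,"dz":0.15,"ax":0,"ay":0,"az":0,"hand":5},{"dx":0,"dy":0,"dz":0.15,"ax":0,"ay":0,"az":0,"hand":5},{"dx":0,"dy":0,"dz":0.15,"ax":0,"ay":0,"az":0,"hand":6.6},{"dx":0,"dy":0,"dz":0.15,"ax":0,"ay":0,"az":0,"hand":6.6},{"dx":0,"dy":0,"dz":0.15,"ax":0,"ay":0,"az":0,"hand":6.6},{"dx":0,"dy":0,"dz":-3,"ax":0,"ay":0,"az":0,"hand":6.6},{"dx":0,"dy":0,"dz":-8,"ax":0,"ay":0,"az":0,"hand":6.6},{"dx":0,"dy":0,"dz":-11,"ax":0,"ay":0,"az":0,"hand":6.6},{"dx":0,"dy":0,"dz":-11,"ax":0,"ay":0,"az":0,"hand":6.6},{"dx":0,"dy":0,"dz":-11,"ax":0,"ay":0,"az":0,"hand":6.6}]'; python3 - <<'E'
from h import *
C,p,d=shot("wrist")
print(greens(C,p,.034,3000)); go((.4345,.2535,.0025))
E
```

```text
t: 28.92
position: [0.5605, -0.1327, 0.1061]
tool_rot: [0.002, 1.0, 0.0, -0.001]
force: [0.1, 0.6, -0.6]
opening: 0.0662
finger_force: 0.0
[(np.int32(5369), array([322., 243.]), 0.5602, -0.1331, 0.0575)]
d [12.68 38.55 10.34] a [ 0.001 -0.003 -0.004] q6 -1.86
```

```bash
python3 -m inch '[{"dx":1.5,"dy":5,"dz":0,"ax":0,"ay":0,"az":0,"hand":6.6},{"dx":3.5,"dy":11,"dz":0,"ax":0,"ay":0,"az":0,"hand":6.6},{"dx":5.5,"dy":17,"dz":0,"ax":0,"ay":0,"az":0,"hand":6.6},{"dx":7.5,"dy":23,"dz":0,"ax":0,"ay":0,"az":0,"hand":6.6},{"dx":9.5,"dy":29,"dz":0,"ax":0,"ay":0,"az":0,"hand":6.6},{"dx":11.5,"dy":35,"dz":0,"ax":0,"ay":0,"az":0,"hand":6.6},{"dx":12.6,"dy":38.6,"dz":3,"ax":0,"ay":0,"az":0,"hand":6.6},{"dx":12.6,"dy":38.6,"dz":8,"ax":0,"ay":0,"az":0,"hand":6.6},{"dx":12.6,"dy":38.6,"dz":10.3,"ax":0,"ay":0,"az":0,"hand":6.6},{"dx":12.6,"dy":38.6,"dz":10.3,"ax":0,"ay":0,"az":0,"hand":6.6},{"dx":12.6,"dy":38.6,"dz":10.3,"ax":0,"ay":0,"az":0,"hand":6.6},{"dx":12.6,"dy":38.6,"dz":10.3,"ax":0,"ay":0,"az":0,"hand":6.6},{"dx":12.6,"dy":38.6,"dz":10.3,"ax":0,"ay":0,"az":0,"hand":6.6}]'; python3 fd.py
```

```text
t: 30.6
position: [0.4372, 0.2539, 0.0054]
tool_rot: [0.002, 1.0, 0.0, 0.001]
force: [-0.2, -0.2, -0.5]
opening: 0.0661
finger_force: 0.0
t 30.6 pos [0.4372 0.2539 0.0054] F [-0.2 -0.2 -0.5] op 0.0661 ff 0.0 q [ 0.46 -0.12  1.78 -0.    1.47 -1.11]
(np.int32(10539), array([325., 282.]), 0.4337, 0.2551, 0.0587)
(np.int32(2867), array([337., 417.]), 0.5179, 0.2624, 0.0549)
finger -1 3415 zmax [-44.6 -38.2 -36.2] y at tip [-45.1 -33.4 -33. ] x [-9.8 12.3]
finger 1 3413 zmax [-44.7 -38.2 -35.7] y at tip [32.3 32.7 44.5] x [-9.6 12.3]
```

```bash
python3 -m inch '[{"dx":0.08,"dy":0.1,"dz":1.5,"ax":0,"ay":0,"az":0,"hand":6.6},{"dx":0.08,"dy":0.1,"dz":2.8,"ax":0,"ay":0,"az":0,"hand":6.6},{"dx":0.08,"dy":0.1,"dz":3.5,"ax":0,"ay":0,"az":0,"hand":6.6},{"dx":0.08,"dy":0.1,"dz":3.5,"ax":0,"ay":0,"az":0,"hand":6.6},{"dx":0.08,"dy":0.1,"dz":3.5,"ax":0,"ay":0,"az":0,"hand":6.6},{"dx":0.08,"dy":0.1,"dz":3.5,"ax":0,"ay":0,"az":0,"hand":5},{"dx":0.08,"dy":0.1,"dz":3.5,"ax":0,"ay":0,"az":0,"hand":5},{"dx":0.08,"dy":0.1,"dz":3.5,"ax":0,"ay":0,"az":0,"hand":5},{"dx":0.08,"dy":0.1,"dz":3.5,"ax":0,"ay":0,"az":0,"hand":5}]'; python3 -m inch '[{"dx":0,"dy":0,"dz":-3,"ax":0,"ay":0,"az":0,"hand":5},{"dx":0,"dy":0,"dz":-8,"ax":0,"ay":0,"az":0,"hand":5},{"dx":0,"dy":0,"dz":-11,"ax":0,"ay":0,"az":0,"hand":5},{"dx":0,"dy":0,"dz":-11.5,"ax":0,"ay":0,"az":0,"hand":5},{"dx":0,"dy":0,"dz":-11.5,"ax":0,"ay":0,"az":0,"hand":5},{"dx":0,"dy":0,"dz":-11.5,"ax":0,"ay":0,"az":0,"hand":5}]'; python3 gl.py 3
```

```text
t: 31.78
position: [0.4364, 0.2551, -0.0293]
tool_rot: [0.002, 1.0, 0.0, 0.001]
force: [-2.0, -0.4, 6.0]
opening: 0.054
finger_force: 62.2
t: 32.52
position: [0.4346, 0.2542, 0.0819]
tool_rot: [0.002, 1.0, -0.001, -0.002]
force: [-0.3, 0.7, -0.1]
opening: 0.0541
finger_force: 63.1
t 32.52 pos [0.4346 0.2542 0.0819] F [-0.3  0.7 -0.1] op 0.0541 ff 63.1 q [ 0.46 -0.16  1.68  0.    1.62 -1.11]
d [-12.81 -38.64   8.21] a [-0.002 -0.003 -0.004] q6 -1.11
glass in tool: top z -0.0375 y [-0.0273  0.0266] cx 0.0007
```

```bash
python3 -m inch '[{"dx":-1.5,"dy":-5,"dz":0,"ax":0,"ay":0,"az":0,"hand":5},{"dx":-3.5,"dy":-11,"dz":0,"ax":0,"ay":0,"az":0,"hand":5},{"dx":-5.5,"dy":-17,"dz":0,"ax":0,"ay":0,"az":0,"hand":5},{"dx":-7.5,"dy":-23,"dz":0,"ax":0,"ay":0,"az":0,"hand":5},{"dx":-9.5,"dy":-29,"dz":0,"ax":0,"ay":0,"az":0,"hand":5},{"dx":-11.5,"dy":-35,"dz":0,"ax":0,"ay":0,"az":0,"hand":5},{"dx":-12.7,"dy":-38.7,"dz":0,"ax":0,"ay":0,"az":0,"hand":5},{"dx":-12.7,"dy":-38.7,"dz":0,"ax":0,"ay":0,"az":0,"hand":5},{"dx":-12.7,"dy":-38.7,"dz":3,"ax":0,"ay":0,"az":0,"hand":5},{"dx":-12.7,"dy":-38.7,"dz":5,"ax":0,"ay":0,"az":0,"hand":5},{"dx":-12.7,"dy":-38.7,"dz":5,"ax":0,"ay":0,"az":0,"hand":5},{"dx":-12.7,"dy":-38.7,"dz":5,"ax":0,"ay":0,"az":0,"hand":5},{"dx":-12.7,"dy":-38.7,"dz":5,"ax":0,"ay":0,"az":0,"hand":5}]'; python3 gl.py 3
```

```text
t: 34.2
position: [0.5619, -0.1328, 0.0357]
tool_rot: [0.002, 1.0, -0.0, 0.001]
force: [-0.4, 0.4, -0.3]
opening: 0.0542
finger_force: 63.2
t 34.2 pos [ 0.5619 -0.1328  0.0357] F [-0.4  0.4 -0.3] op 0.0542 ff 63.2 q [-0.29  0.06  1.56  0.    1.52 -1.86]
d [ 0.1  -0.    3.57] a [-0.001  0.002 -0.003] q6 -1.86
glass in tool: top z -0.0375 y [-0.0272  0.0266] cx 0.0011
```

```bash
python3 -m inch '[{"dx":0,"dy":0,"dz":1,"ax":0,"ay":0,"az":0,"hand":5},{"dx":0,"dy":0,"dz":2,"ax":0,"ay":0,"az":0,"hand":5},{"dx":0,"dy":0,"dz":2.6,"ax":0,"ay":0,"az":0,"hand":5},{"dx":0,"dy":0,"dz":3.05,"ax":0,"ay":0,"az":0,"hand":5},{"dx":0,"dy":0,"dz":3.05,"ax":0,"ay":0,"az":0,"hand":5},{"dx":0,"dy":0,"dz":3.05,"ax":0,"ay":0,"az":0,"hand":5}]'; python3 gl.py 3
```

```text
t: 35.0
position: [0.5612, -0.1328, 0.0038]
tool_rot: [0.002, 1.0, -0.0, 0.0]
force: [0.4, -0.3, -0.9]
opening: 0.0542
finger_force: 63.3
t 35.0 pos [ 0.5612 -0.1328  0.0038] F [ 0.4 -0.3 -0.9] op 0.0542 ff 63.3 q [-0.29  0.08  1.59 -0.    1.47 -1.86]
d [0.02 0.   0.38] a [-0.     0.    -0.004] q6 -1.86
glass in tool: top z -0.0375 y [-0.0272  0.0266] cx 0.0001
```

```bash
python3 -m inch '[{"dx":0,"dy":0,"dz":0.06,"ax":0,"ay":0,"az":0,"hand":5},{"dx":0,"dy":0,"dz":0.06,"ax":0,"ay":0,"az":0,"hand":5},{"dx":0,"dy":0,"dz":0.06,"ax":0,"ay":0,"az":0,"hand":6.6},{"dx":0,"dy":0,"dz":0.06,"ax":0,"ay":0,"az":0,"hand":6.6},{"dx":0,"dy":0,"dz":0.06,"ax":0,"ay":0,"az":0,"hand":6.6},{"dx":0,"dy":0,"dz":-3,"ax":0,"ay":0,"az":0,"hand":6.6},{"dx":0,"dy":0,"dz":-8,"ax":0,"ay":0,"az":0,"hand":6.6},{"dx":0,"dy":0,"dz":-10,"ax":0,"ay":0,"az":0,"hand":6.6},{"dx":0,"dy":0,"dz":-10,"ax":0,"ay":0,"az":0,"hand":6.6},{"dx":0,"dy":0,"dz":-10,"ax":0,"ay":0,"az":0,"hand":6.6}]'; python3 - <<'E'
from h import *
C,p,d=shot("wrist")
print(greens(C,p,.041,3000)); go((.5262,.2612,.0025))
E
```

```text
t: 36.3
position: [0.5603, -0.1325, 0.1015]
tool_rot: [0.002, 1.0, 0.0, -0.001]
force: [-0.3, -0.1, 0.1]
opening: 0.066
finger_force: 0.0
[(np.int32(5938), array([321., 247.]), 0.5596, -0.133, 0.0575)]
d [ 3.5  39.34  9.92] a [ 0.001 -0.004 -0.004] q6 -1.86
```

```bash
python3 -m inch '[{"dx":0.5,"dy":5,"dz":0,"ax":0,"ay":0,"az":0,"hand":6.6},{"dx":1,"dy":11,"dz":0,"ax":0,"ay":0,"az":0,"hand":6.6},{"dx":1.5,"dy":17,"dz":0,"ax":0,"ay":0,"az":0,"hand":6.6},{"dx":2,"dy":23,"dz":0,"ax":0,"ay":0,"az":0,"hand":6.6},{"dx":2.5,"dy":29,"dz":0,"ax":0,"ay":0,"az":0,"hand":6.6},{"dx":3.5,"dy":35,"dz":0,"ax":0,"ay":0,"az":0,"hand":6.6},{"dx":3.5,"dy":39.3,"dz":3,"ax":0,"ay":0,"az":0,"hand":6.6},{"dx":3.5,"dy":39.3,"dz":8,"ax":0,"ay":0,"az":0,"hand":6.6},{"dx":3.5,"dy":39.3,"dz":9.9,"ax":0,"ay":0,"az":0,"hand":6.6},{"dx":3.5,"dy":39.3,"dz":9.9,"ax":0,"ay":0,"az":0,"hand":6.6},{"dx":3.5,"dy":39.3,"dz":9.9,"ax":0,"ay":0,"az":0,"hand":6.6},{"dx":3.5,"dy":39.3,"dz":9.9,"ax":0,"ay":0,"az":0,"hand":6.6},{"dx":3.5,"dy":39.3,"dz":9.9,"ax":0,"ay":0,"az":0,"hand":6.6}]'; python3 fd.py
```

```text
t: 37.98
position: [0.5285, 0.2604, 0.0063]
tool_rot: [0.002, 1.0, 0.001, 0.001]
force: [-0.3, 0.8, -0.4]
opening: 0.0661
finger_force: 0.0
t 37.98 pos [0.5285 0.2604 0.0063] F [-0.3  0.8 -0.4] op 0.0661 ff 0.0 q [ 0.4   0.11  1.56  0.    1.47 -1.17]
(np.int32(10459), array([326., 283.]), 0.5262, 0.2623, 0.0585)
finger -1 3395 zmax [-44.8 -38.3 -36.2] y at tip [-45.5 -33.4 -33. ] x [-9.8 12.3]
finger 1 3403 zmax [-44.7 -38.5 -36.5] y at tip [32.3 32.7 44.7] x [-9.6 12.3]
```

```bash
python3 -m inch '[{"dx":0,"dy":0.15,"dz":1.5,"ax":0,"ay":0,"az":0,"hand":6.6},{"dx":0,"dy":0.15,"dz":2.8,"ax":0,"ay":0,"az":0,"hand":6.6},{"dx":0,"dy":0.15,"dz":3.6,"ax":0,"ay":0,"az":0,"hand":6.6},{"dx":0,"dy":0.15,"dz":3.6,"ax":0,"ay":0,"az":0,"hand":6.6},{"dx":0,"dy":0.15,"dz":3.6,"ax":0,"ay":0,"az":0,"hand":6.6},{"dx":0,"dy":0.15,"dz":3.6,"ax":0,"ay":0,"az":0,"hand":5},{"dx":0,"dy":0.15,"dz":3.6,"ax":0,"ay":0,"az":0,"hand":5},{"dx":0,"dy":0.15,"dz":3.6,"ax":0,"ay":0,"az":0,"hand":5},{"dx":0,"dy":0.15,"dz":3.6,"ax":0,"ay":0,"az":0,"hand":5}]'; python3 -m inch '[{"dx":0,"dy":0,"dz":-3,"ax":0,"ay":0,"az":0,"hand":5},{"dx":0,"dy":0,"dz":-8,"ax":0,"ay":0,"az":0,"hand":5},{"dx":0,"dy":0,"dz":-11,"ax":0,"ay":0,"az":0,"hand":5},{"dx":0,"dy":0,"dz":-11.5,"ax":0,"ay":0,"az":0,"hand":5},{"dx":0,"dy":0,"dz":-11.5,"ax":0,"ay":0,"az":0,"hand":5},{"dx":0,"dy":0,"dz":-11.5,"ax":0,"ay":0,"az":0,"hand":5}]'; python3 gl.py 4
```

```text
t: 39.15
position: [0.5285, 0.2622, -0.0298]
tool_rot: [0.002, 1.0, 0.0, 0.001]
force: [-0.6, -0.3, 5.7]
opening: 0.0542
finger_force: 63.2
t: 39.9
position: [0.5266, 0.2614, 0.0811]
tool_rot: [0.002, 1.0, -0.001, -0.002]
force: [0.2, -0.2, -0.9]
opening: 0.0542
finger_force: 63.1
t 39.9 pos [0.5266 0.2614 0.0811] F [ 0.2 -0.2 -0.9] op 0.0542 ff 63.1 q [ 0.4   0.07  1.46  0.    1.61 -1.16]
d [ -3.62 -39.39   7.46] a [-0.002 -0.004 -0.004] q6 -1.16
glass in tool: top z -0.0379 y [-0.0273  0.0267] cx 0.0006
```

```bash
python3 -m inch '[{"dx":-0.5,"dy":-5,"dz":0,"ax":0,"ay":0,"az":0,"hand":5},{"dx":-1,"dy":-11,"dz":0,"ax":0,"ay":0,"az":0,"hand":5},{"dx":-1.5,"dy":-17,"dz":0,"ax":0,"ay":0,"az":0,"hand":5},{"dx":-2,"dy":-23,"dz":0,"ax":0,"ay":0,"az":0,"hand":5},{"dx":-2.5,"dy":-29,"dz":0,"ax":0,"ay":0,"az":0,"hand":5},{"dx":-3,"dy":-35,"dz":0,"ax":0,"ay":0,"az":0,"hand":5},{"dx":-3.5,"dy":-39.4,"dz":0,"ax":0,"ay":0,"az":0,"hand":5},{"dx":-3.5,"dy":-39.4,"dz":0,"ax":0,"ay":0,"az":0,"hand":5},{"dx":-3.5,"dy":-39.4,"dz":3,"ax":0,"ay":0,"az":0,"hand":5},{"dx":-3.5,"dy":-39.4,"dz":5,"ax":0,"ay":0,"az":0,"hand":5},{"dx":-3.5,"dy":-39.4,"dz":5,"ax":0,"ay":0,"az":0,"hand":5},{"dx":-3.5,"dy":-39.4,"dz":5,"ax":0,"ay":0,"az":0,"hand":5},{"dx":-3.5,"dy":-39.4,"dz":5,"ax":0,"ay":0,"az":0,"hand":5}]'; python3 gl.py 4
```

```text
t: 41.58
position: [0.562, -0.1323, 0.0351]
tool_rot: [0.002, 1.0, -0.0, 0.001]
force: [-0.6, 0.0, 0.3]
opening: 0.054
finger_force: 63.2
t 41.58 pos [ 0.562  -0.1323  0.0351] F [-0.6  0.   0.3] op 0.054 ff 63.2 q [-0.29  0.06  1.56 -0.    1.52 -1.86]
d [ 0.1  -0.05  2.81] a [-0.001  0.002 -0.003] q6 -1.86
glass in tool: top z -0.0379 y [-0.0273  0.0267] cx 0.0006
```

```bash
python3 -m inch '[{"dx":0,"dy":-0.05,"dz":1,"ax":0,"ay":0,"az":0,"hand":5},{"dx":0,"dy":-0.05,"dz":1.8,"ax":0,"ay":0,"az":0,"hand":5},{"dx":0,"dy":-0.05,"dz":2.2,"ax":0,"ay":0,"az":0,"hand":5},{"dx":0,"dy":-0.05,"dz":2.4,"ax":0,"ay":0,"az":0,"hand":5},{"dx":0,"dy":-0.05,"dz":2.4,"ax":0,"ay":0,"az":0,"hand":5},{"dx":0,"dy":-0.05,"dz":2.4,"ax":0,"ay":0,"az":0,"hand":5}]'; python3 -m inch '[{"dx":0,"dy":0,"dz":0.05,"ax":0,"ay":0,"az":0,"hand":5},{"dx":0,"dy":0,"dz":0.05,"ax":0,"ay":0,"az":0,"hand":5},{"dx":0,"dy":0,"dz":0.05,"ax":0,"ay":0,"az":0,"hand":6.6},{"dx":0,"dy":0,"dz":0.05,"ax":0,"ay":0,"az":0,"hand":6.6},{"dx":0,"dy":0,"dz":0.05,"ax":0,"ay":0,"az":0,"hand":6.6},{"dx":0,"dy":0,"dz":-3,"ax":0,"ay":0,"az":0,"hand":6.6},{"dx":0,"dy":0,"dz":-8,"ax":0,"ay":0,"az":0,"hand":6.6},{"dx":0,"dy":0,"dz":-12,"ax":0,"ay":0,"az":0,"hand":6.6},{"dx":0,"dy":0,"dz":-12,"ax":0,"ay":0,"az":0,"hand":6.6},{"dx":0,"dy":0,"dz":-12,"ax":0,"ay":0,"az":0,"hand":6.6}]'; python3 - <<'E'
from h import *
C,p,d=shot("wrist")
print(greens(C,p,.048,3000)); st()
C,p,d=shot("top")
print(greens(C,p,.009,100))
for n in ("handle_left","handle_right","cover_hinge"):
    for r in env.tip_of("top",n)[:1]: print(n,r["p"],r["position"],[np.round(ray(None,r["position"],.161,C),4)])
E
```

```text
t: 42.38
position: [0.5614, -0.1328, 0.0099]
tool_rot: [0.002, 1.0, -0.0, 0.0]
force: [-0.2, -0.8, -0.0]
opening: 0.0541
finger_force: 63.3
t: 43.62
position: [0.5609, -0.1328, 0.129]
tool_rot: [0.002, 1.0, 0.0, -0.0]
force: [0.2, 0.4, -0.7]
opening: 0.066
finger_force: 0.0
[(np.int32(5428), array([323., 237.]), 0.5592, -0.1321, 0.0599)]
t 43.67 pos [ 0.5605 -0.1326  0.1281] F [-0.4 -1.1 -0.3] op 0.066 ff 0.0 q [-0.29  0.03  1.43 -0.    1.69 -1.86]
[(np.int32(335), array([387., 229.]), 0.5673, -0.1375, 0.0576)]
handle_left 0.79 [179.7, 367.6] [array([ 0.6511, -0.0804,  0.161 ])]
```

```bash
python3 -m inch '[{"dx":0,"dy":0,"dz":-6,"ax":0,"ay":0,"az":0,"hand":4},{"dx":0,"dy":2,"dz":-11,"ax":0,"ay":0,"az":0.2,"hand":4},{"dx":-3,"dy":6,"dz":-11,"ax":0,"ay":0,"az":0.4,"hand":4},{"dx":-8,"dy":6,"dz":-11,"ax":0,"ay":0,"az":0.6,"hand":4},{"dx":-9.5,"dy":6,"dz":-11,"ax":0,"ay":0,"az":1.57,"hand":4},{"dx":-9.5,"dy":6,"dz":-11,"ax":0,"ay":0,"az":1.57,"hand":4},{"dx":-9.5,"dy":6,"dz":-11,"ax":0,"ay":0,"az":1.57,"hand":4},{"dx":-9.5,"dy":6,"dz":-11,"ax":0,"ay":0,"az":1.57,"hand":4},{"dx":-9.5,"dy":6,"dz":-11,"ax":0,"ay":0,"az":1.57,"hand":4},{"dx":-9.5,"dy":6,"dz":-11,"ax":0,"ay":0,"az":1.57,"hand":4},{"dx":-9.5,"dy":6,"dz":-11,"ax":0,"ay":0,"az":1.57,"hand":4},{"dx":-9.5,"dy":6,"dz":-11,"ax":0,"ay":0,"az":1.57,"hand":4},{"dx":-9.5,"dy":6,"dz":-11,"ax":0,"ay":0,"az":1.57,"hand":4},{"dx":-9.5,"dy":6,"dz":-11,"ax":0,"ay":0,"az":1.57,"hand":4}]'; python3 - <<'E'
from h import *
st(); C,p,d=shot("wrist","w10.png"); K,W=C
D=np.dstack([*np.meshgrid(np.arange(640),np.arange(480)),np.ones((480,640))])@np.linalg.inv(K).T*d[...,None]@W[:3,:3].T+W[:3,3]
for y0 in (-.045,-.055,-.065,-.075,-.085,-.095):
    q=(abs(D[...,1]-y0)<.004)&(D[...,2]>.13)&(D[...,2]<.2)&(d>0); z=D[q]
    if len(z)>5: print(y0,len(z),"x",z[:,0].min().round(4),z[:,0].max().round(4),"ztop",np.percentile(z[:,2],[5,50,99]).round(4))
for n in ("handle_left",):
    for r in env.tip_of("wrist",n)[:2]: print(n,r["p"],r["position"],ray(None,r["position"],.166,C))
go((.661,-.073,.16),np.pi/2)
E
```

```text
t: 45.62
position: [0.6564, -0.0731, 0.2396]
tool_rot: [0.708, 0.706, -0.0, -0.0]
force: [-0.5, -0.3, 0.5]
opening: 0.0402
finger_force: 0.0
t 45.62 pos [ 0.6564 -0.0731  0.2396] F [-0.5 -0.3  0.5] op 0.0402 ff 0.0 q [-0.16  0.27  0.96  0.    1.91 -0.16]
-0.045 297 x 0.6502 0.6656 ztop [0.1693 0.1733 0.1757]
-0.055 204 x 0.6527 0.6631 ztop [0.1686 0.1713 0.1732]
-0.065 194 x 0.6526 0.6632 ztop [0.1684 0.1713 0.1732]
-0.075 185 x 0.6526 0.6626 ztop [0.1689 0.1715 0.1734]
-0.085 182 x 0.6525 0.6626 ztop [0.1688 0.1715 0.1734]
-0.095 231 x 0.6388 0.6627 ztop [0.131  0.171  0.1733]
handle_left 0.67 [244.6, 324.0] [ 0.65725218 -0.07530922  0.166     ]
d [0.01 0.46 7.97] a [ 0.    -0.    -0.003] q6 -0.16
```

View pics/w10.png

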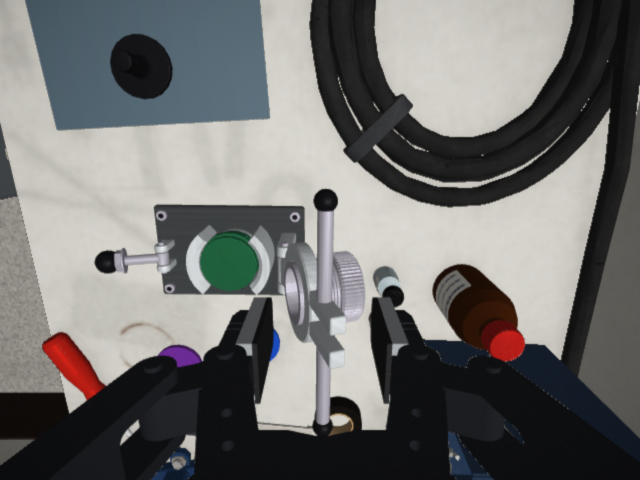

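The picture shows the left arm of the bar at (325,230–300), lined up between the fingers. The plug stands on the mat and the greens are stacked in the cell at (230,262). Now descend and grip the bar.

```bash
python3 -m inch '[{"dx":0,"dy":0.1,"dz":5,"ax":0,"ay":0,"az":0,"hand":4},{"dx":0,"dy":0.1,"dz":9,"ax":0,"ay":0,"az":0,"hand":4},{"dx":0,"dy":0.1,"dz":11,"ax":0,"ay":0,"az":0,"hand":4},{"dx":0,"dy":0.1,"dz":12.2,"ax":0,"ay":0,"az":0,"hand":4},{"dx":0,"dy":0.1,"dz":12.2,"ax":0,"ay":0,"az":0,"hand":4},{"dx":0,"dy":0.1,"dz":12.2,"ax":0,"ay":0,"az":0,"hand":4}]'; python3 -m inch '[{"dx":0,"dy":0,"dz":0,"ax":0,"ay":0,"az":0,"hand":0.3},{"dx":0,"dy":0,"dz":0,"ax":0,"ay":0,"az":0,"hand":0.3},{"dx":0,"dy":0,"dz":0,"ax":0,"ay":0,"az":0,"hand":0.3},{"dx":0,"dy":0,"dz":0,"ax":0,"ay":0,"az":0,"hand":0.3},{"dx":0,"dy":0,"dz":0,"ax":0,"ay":0,"az":0,"hand":0.3}]'; python3 - <<'E'
import numpy as np
from h import st; st()
t0=1.909
for t in np.arange(1.9,-.06,-.1):
    print(round(t,2),"dy",round(11.65*(np.cos(t0)-np.cos(t)),1),"dz",round(-11.65*(np.sin(t)-np.sin(t0)),1))
E
```

```text
t: 46.48
position: [0.6582, -0.0733, 0.1198]
tool_rot: [0.708, 0.706, 0.001, 0.001]
force: [-0.3, 0.3, 0.5]
opening: 0.0401
finger_force: 0.0
t: 47.1
position: [0.6581, -0.0732, 0.1191]
tool_rot: [0.708, 0.706, 0.001, 0.001]
force: [2.4, 0.2, 6.6]
opening: 0.0087
finger_force: 58.7
t 47.1 pos [ 0.6581 -0.0732  0.1191] F [2.4 0.2 6.6] op 0.0087 ff 58.7 q [-0.16  0.26  1.19  0.    1.69 -0.16]
1.9 dy -0.1 dz -0.0
1.8 dy -1.2 dz -0.4
1.7 dy -2.4 dz -0.6
1.6 dy -3.5 dz -0.7
1.5 dy -4.7 dz -0.6
1.4 dy -5.8 dz -0.5
1.3 dy -7.0 dz -0.2
1.2 dy -8.1 dz 0.1
1.1 dy -9.1 dz 0.6
1.0 dy -10.2 dz 1.2
0.9 dy -11.1 dz 1.9
0.8 dy -12.0 dz 2.6
0.7 dy -12.8 dz 3.5
0.6 dy -13.5 dz 4.4
0.5 dy -14.1 dz 5.4
0.4 dy -14.6 dz 6.5
0.3 dy -15.0 dz 7.5
0.2 dy -15.3 dz 8.7
0.1 dy -15.5 dz 9.8
-0.0 dy -15.5 dz 11.0
```

```bash
python3 -m inch '[{"dx":0,"dy":-1.2,"dz":-0.4,"ax":0,"ay":0,"az":0,"hand":0.3},{"dx":0,"dy":-2.4,"dz":-0.6,"ax":0,"ay":0,"az":0,"hand":0.3},{"dx":0,"dy":-3.5,"dz":-0.7,"ax":0,"ay":0,"az":0,"hand":0.3},{"dx":0,"dy":-4.7,"dz":-0.6,"ax":0,"ay":0,"az":0,"hand":0.3},{"dx":0,"dy":-5.8,"dz":-0.5,"ax":0,"ay":0,"az":0,"hand":0.3},{"dx":0,"dy":-7,"dz":-0.2,"ax":0,"ay":0,"az":0,"hand":0.3},{"dx":0,"dy":-8.1,"dz":0.1,"ax":0,"ay":0,"az":0,"hand":0.3},{"dx":0,"dy":-9.1,"dz":0.6,"ax":0,"ay":0,"az":0,"hand":0.3},{"dx":0,"dy":-9.1,"dz":0.6,"ax":0,"ay":0,"az":0,"hand":0.3},{"dx":0,"dy":-9.1,"dz":0.6,"ax":0,"ay":0,"az":0,"hand":0.3}]'
```

```text
t: 48.35
position: [0.5662, -0.0722, 0.1133]
tool_rot: [0.708, 0.706, 0.001, 0.0]
force: [-2.0, 2.0, 8.1]
opening: 0.0088
finger_force: 61.0
```

```bash
python3 -m inch '[{"dx":0,"dy":-1.1,"dz":0.6,"ax":0,"ay":0,"az":0,"hand":0.3},{"dx":0,"dy":-2,"dz":1.3,"ax":0,"ay":0,"az":0,"hand":0.3},{"dx":0,"dy":-2.9,"dz":2,"ax":0,"ay":0,"az":0,"hand":0.3},{"dx":0,"dy":-3.7,"dz":2.9,"ax":0,"ay":0,"az":0,"hand":0.3},{"dx":0,"dy":-4.4,"dz":3.8,"ax":0,"ay":0,"az":0,"hand":0.3},{"dx":0,"dy":-5,"dz":4.8,"ax":0,"ay":0,"az":0,"hand":0.3},{"dx":0,"dy":-5.5,"dz":5.9,"ax":0,"ay":0,"az":0,"hand":0.3},{"dx":0,"dy":-5.9,"dz":6.9,"ax":0,"ay":0,"az":0,"hand":0.3},{"dx":0,"dy":-6.2,"dz":8.1,"ax":0,"ay":0,"az":0,"hand":0.3},{"dx":0,"dy":-6.2,"dz":8.1,"ax":0,"ay":0,"az":0,"hand":0.3},{"dx":0,"dy":-6.2,"dz":8.1,"ax":0,"ay":0,"az":0,"hand":0.3}]'; python3 -m inch '[{"dx":0,"dy":-0.15,"dz":1,"ax":0,"ay":0,"az":0,"hand":0.3},{"dx":0,"dy":-0.2,"dz":1.8,"ax":0,"ay":0,"az":0,"hand":0.3},{"dx":0,"dy":-0.2,"dz":2.2,"ax":0,"ay":0,"az":0,"hand":0.3},{"dx":0,"dy":-0.2,"dz":2.2,"ax":0,"ay":0,"az":0,"hand":0.3},{"dx":0,"dy":-0.2,"dz":2.2,"ax":0,"ay":0,"az":0,"hand":0.3}]'
```

```text
t: 49.72
position: [0.5061, -0.0716, 0.03]
tool_rot: [0.708, 0.706, 0.002, 0.001]
force: [10.1, 3.2, -6.0]
opening: 0.0085
finger_force: 58.4
t: 50.35
position: [0.5049, -0.0717, 0.011]
tool_rot: [0.708, 0.706, 0.003, 0.002]
force: [5.4, 5.0, 8.1]
opening: 0.0088
finger_force: 60.9
```

```bash
python3 -m inch '[{"dx":0,"dy":0,"dz":0.2,"ax":0,"ay":0,"az":0,"hand":0.3},{"dx":0,"dy":0,"dz":0.3,"ax":0,"ay":0,"az":0,"hand":0.3},{"dx":0,"dy":0,"dz":0.3,"ax":0,"ay":0,"az":0,"hand":0.3}]'
```

```text
t: 50.72
position: [0.5048, -0.0716, 0.0102]
tool_rot: [0.708, 0.706, 0.003, 0.002]
force: [-1.3, 6.1, 19.8]
opening: 0.009
finger_force: 63.3
```

```bash
python3 -m inch '[{"dx":0,"dy":0,"dz":0.1,"ax":0,"ay":0,"az":0,"hand":4},{"dx":0,"dy":0,"dz":0.1,"ax":0,"ay":0,"az":0,"hand":4},{"dx":0,"dy":0,"dz":0,"ax":0,"ay":0,"az":0,"hand":4},{"dx":0,"dy":0,"dz":-5,"ax":0,"ay":0,"az":0,"hand":4},{"dx":0,"dy":0,"dz":-10,"ax":0,"ay":0,"az":0,"hand":4},{"dx":0,"dy":0,"dz":-17,"ax":0,"ay":0,"az":0,"hand":5},{"dx":-3,"dy":-6.7,"dz":-17,"ax":0,"ay":0,"az":-0.4,"hand":5},{"dx":-6.1,"dy":-6.7,"dz":-17,"ax":0,"ay":0,"az":-1.57,"hand":5},{"dx":-6.1,"dy":-6.7,"dz":-17,"ax":0,"ay":0,"az":-1.57,"hand":5},{"dx":-6.1,"dy":-6.7,"dz":-17,"ax":0,"ay":0,"az":-1.57,"hand":5},{"dx":-6.1,"dy":-6.7,"dz":-17,"ax":0,"ay":0,"az":-1.57,"hand":5},{"dx":-6.1,"dy":-6.7,"dz":-17,"ax":0,"ay":0,"az":-1.57,"hand":5},{"dx":-6.1,"dy":-6.7,"dz":-17,"ax":0,"ay":0,"az":-1.57,"hand":5},{"dx":-6.1,"dy":-6.7,"dz":-17,"ax":0,"ay":0,"az":-1.57,"hand":5},{"dx":-6.1,"dy":-6.7,"dz":-17,"ax":0,"ay":0,"az":-1.57,"hand":5},{"dx":-6.1,"dy":-6.7,"dz":-17,"ax":0,"ay":0,"az":-1.57,"hand":5}]'; python3 - <<'E'
from h import *
st(); C,p,d=shot("wrist","w11.png"); K,W=C
D=np.dstack([*np.meshgrid(np.arange(640),np.arange(480)),np.ones((480,640))])@np.linalg.inv(K).T*d[...,None]@W[:3,:3].T+W[:3,3]
q=(abs(D[...,1]+.132)<.02)&(D[...,2]>.03)&(D[...,2]<.09)&(abs(D[...,0]-.438)<.022)&(p.max(2)<70); z=D[q]
print("ball",len(z),z.min(0).round(4),z.max(0).round(4))
for y0 in (-.21,-.19,-.09,-.07):
    q=(abs(D[...,1]-y0)<.004)&(D[...,2]>.045)&(D[...,2]<.1)&(d>0)&(abs(D[...,0]-.51)<.03); z=D[q]
    if len(z)>5: print("bar",y0,len(z),"x",z[:,0].min().round(4),z[:,0].max().round(4),"ztop",np.percentile(z[:,2],[50,99]).round(4))
for r in env.tip_of("wrist","bolt_knob")[:1]: print(r["p"],r["position"],ray(None,r["position"],.045,C))
go((.4375,-.1328,0))
E
```

```text
t: 52.72
position: [0.4349, -0.1335, 0.1751]
tool_rot: [0.002, 1.0, 0.0, -0.001]
force: [0.6, -0.4, 1.0]
opening: 0.05
finger_force: 0.0
t 52.73 pos [ 0.4349 -0.1335  0.1751] F [ 0.6 -0.4  1. ] op 0.05 ff 0.0 q [-0.37 -0.3   1.64 -0.    1.8  -1.94]
ball 664 [ 0.4253 -0.1436  0.0348] [ 0.4534 -0.1194  0.0558]
bar -0.21 126 x 0.4962 0.5057 ztop [0.0617 0.0636]
bar -0.09 135 x 0.4981 0.5089 ztop [0.0615 0.0636]
0.89 [225.4, 324.7] [ 0.43712103 -0.13136542  0.045     ]
d [-0.26  0.07 17.53] a [ 0.    -0.001 -0.005] q6 -1.94
```

View pics/w11.png

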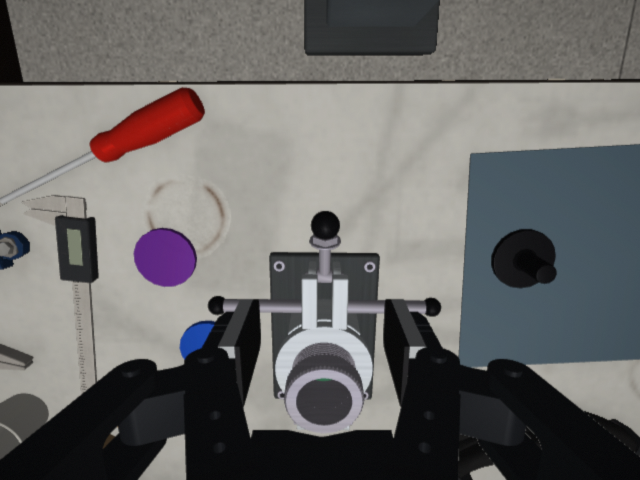

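```bash
python3 -m inch '[{"dx":0,"dy":0.15,"dz":5,"ax":0,"ay":0,"az":0,"hand":5},{"dx":0,"dy":0.15,"dz":10,"ax":0,"ay":0,"az":0,"hand":5},{"dx":0,"dy":0.15,"dz":11,"ax":0,"ay":0,"az":0,"hand":5},{"dx":0,"dy":0.15,"dz":11,"ax":0,"ay":0,"az":0,"hand":5},{"dx":0,"dy":0.15,"dz":11,"ax":0,"ay":0,"az":0,"hand":5},{"dx":0,"dy":0.15,"dz":11,"ax":0,"ay":0,"az":0,"hand":5}]'; python3 -c "
from h import *
go((.4373,-.1314,-.004))"
```

```text
t: 53.58
position: [0.4363, -0.1324, 0.0678]
tool_rot: [0.002, 1.0, -0.001, 0.002]
force: [0.4, -0.1, 1.0]
opening: 0.0502
finger_force: 0.0
d [-0.07  0.11  7.18] a [-0.001  0.003 -0.004] q6 -1.94
```

```bash
python3 -m inch '[{"dx":-0.1,"dy":0.1,"dz":3,"ax":0,"ay":0,"az":0,"hand":5},{"dx":-0.1,"dy":0.1,"dz":5.5,"ax":0,"ay":0,"az":0,"hand":5},{"dx":-0.1,"dy":0.1,"dz":7,"ax":0,"ay":0,"az":0,"hand":5},{"dx":-0.1,"dy":0.1,"dz":7,"ax":0,"ay":0,"az":0,"hand":5},{"dx":-0.1,"dy":0.1,"dz":7,"ax":0,"ay":0,"az":0,"hand":5},{"dx":-0.1,"dy":0.1,"dz":7,"ax":0,"ay":0,"az":0,"hand":1.5},{"dx":-0.1,"dy":0.1,"dz":7,"ax":0,"ay":0,"az":0,"hand":1.5},{"dx":-0.1,"dy":0.1,"dz":7,"ax":0,"ay":0,"az":0,"hand":1.5},{"dx":-0.1,"dy":0.1,"dz":7,"ax":0,"ay":0,"az":0,"hand":1.5},{"dx":-0.1,"dy":0.1,"dz":7,"ax":0,"ay":0,"az":0,"hand":1.5},{"dx":-0.1,"dy":0.1,"dz":7,"ax":0,"ay":0,"az":0,"hand":1.5}]'; python3 - <<'E'
import numpy as np
from h import st; st()
t0=1.27
for t in np.arange(1.2,-.06,-.1):
    print(round(t,2),"dx",round(-5.2*(np.sin(t0)-np.sin(t)),2),"dz",round(-5.2*(np.cos(t)-np.cos(t0)),2))
E
```

```text
t: 54.95
position: [0.4365, -0.1309, -0.0041]
tool_rot: [0.002, 1.0, 0.0, 0.0]
force: [-0.0, 3.3, 3.5]
opening: 0.0215
finger_force: 58.7
t 54.95 pos [ 0.4365 -0.1309 -0.0041] F [-0.   3.3  3.5] op 0.0215 ff 58.7 q [-0.37 -0.25  1.92  0.    1.47 -1.93]
1.2 dx -0.12 dz -0.34
1.1 dx -0.33 dz -0.82
1.0 dx -0.59 dz -1.27
0.9 dx -0.89 dz -1.69
0.8 dx -1.24 dz -2.08
0.7 dx -1.62 dz -2.44
0.6 dx -2.03 dz -2.75
0.5 dx -2.47 dz -3.02
0.4 dx -2.94 dz -3.25
0.3 dx -3.43 dz -3.43
0.2 dx -3.93 dz -3.56
0.1 dx -4.45 dz -3.63
-0.0 dx -4.97 dz -3.66
```

```bash
python3 -m inch '[{"dx":-0.12,"dy":0,"dz":-0.34,"ax":0,"ay":0,"az":0,"hand":1.5},{"dx":-0.33,"dy":0,"dz":-0.82,"ax":0,"ay":0,"az":0,"hand":1.5},{"dx":-0.59,"dy":0,"dz":-1.27,"ax":0,"ay":0,"az":0,"hand":1.5},{"dx":-0.89,"dy":0,"dz":-1.69,"ax":0,"ay":0,"az":0,"hand":1.5},{"dx":-1.24,"dy":0,"dz":-2.08,"ax":0,"ay":0,"az":0,"hand":1.5},{"dx":-1.62,"dy":0,"dz":-2.44,"ax":0,"ay":0,"az":0,"hand":1.5},{"dx":-2.03,"dy":0,"dz":-2.75,"ax":0,"ay":0,"az":0,"hand":1.5},{"dx":-2.47,"dy":-0.05,"dz":-3.02,"ax":0,"ay":0,"az":0,"hand":1.5},{"dx":-2.94,"dy":-0.05,"dz":-3.25,"ax":0,"ay":0,"az":0,"hand":1.5},{"dx":-3.43,"dy":-0.05,"dz":-3.43,"ax":0,"ay":0,"az":0,"hand":1.5},{"dx":-3.43,"dy":-0.05,"dz":-3.43,"ax":0,"ay":0,"az":0,"hand":1.5}]'; python3 -m inch '[{"dx":-0.5,"dy":-0.05,"dz":-0.13,"ax":0,"ay":0,"az":0,"hand":1.5},{"dx":-1,"dy":-0.05,"dz":-0.2,"ax":0,"ay":0,"az":0,"hand":1.5},{"dx":-1.55,"dy":-0.05,"dz":-0.23,"ax":0,"ay":0,"az":0,"hand":1.5},{"dx":-1.55,"dy":-0.05,"dz":-0.23,"ax":0,"ay":0,"az":0,"hand":1.5},{"dx":-1.55,"dy":-0.05,"dz":-0.23,"ax":0,"ay":0,"az":0,"hand":1.5}]'
```

```text
t: 56.32
position: [0.4658, -0.1311, 0.0277]
tool_rot: [0.002, 1.0, 0.001, -0.006]
force: [-13.9, 1.4, -11.6]
opening: 0.0212
finger_force: 80.5
t: 56.95
position: [0.4656, -0.131, 0.0279]
tool_rot: [0.003, 1.0, 0.003, -0.025]
force: [-72.5, 5.2, 15.0]
opening: 0.0218
finger_force: 106.2
```

Blocked with 72 N while the ball is short of upright: the fingers, at tip height about 65 mm, must be hitting the fork ends. I'll back off, release, then push the ball from behind with the shut fingers, higher up.

```bash
python3 -m inch '[{"dx":1.2,"dy":0,"dz":0.15,"ax":0,"ay":0,"az":0,"hand":1.5},{"dx":2.2,"dy":0,"dz":0.2,"ax":0,"ay":0,"az":0,"hand":1.5},{"dx":2.2,"dy":0,"dz":0.2,"ax":0,"ay":0,"az":0,"hand":1.5},{"dx":2.2,"dy":0,"dz":0.2,"ax":0,"ay":0,"az":0,"hand":1.5}]'; python3 -m inch '[{"dx":0,"dy":0,"dz":0,"ax":0,"ay":0,"az":0,"hand":5},{"dx":0,"dy":0,"dz":0,"ax":0,"ay":0,"az":0,"hand":5},{"dx":0,"dy":0,"dz":0,"ax":0,"ay":0,"az":0,"hand":5},{"dx":0,"dy":0,"dz":-4,"ax":0,"ay":0,"az":0,"hand":5},{"dx":0,"dy":0,"dz":-9,"ax":0,"ay":0,"az":0,"hand":5},{"dx":2,"dy":0,"dz":-9,"ax":0,"ay":0,"az":0,"hand":1},{"dx":5,"dy":0,"dz":-9,"ax":0,"ay":0,"az":0,"hand":0},{"dx":5,"dy":0,"dz":-9,"ax":0,"ay":0,"az":0,"hand":0},{"dx":5,"dy":0,"dz":-9,"ax":0,"ay":0,"az":0,"hand":0},{"dx":5,"dy":0,"dz":-9,"ax":0,"ay":0,"az":0,"hand":0}]'; cat > bolt.py <<'E'
from h import *
st(); C,p,d=shot("wrist","w12.png"); K,W=C
D=np.dstack([*np.meshgrid(np.arange(640),np.arange(480)),np.ones((480,640))])@np.linalg.inv(K).T*d[...,None]@W[:3,:3].T+W[:3,3]
for r in env.outline_of("wrist","bolt_knob")[:1]: print("outline",round(r["p"],2),r["position"],r["mask"].sum())
q=(abs(D[...,1]+.132)<.02)&(D[...,2]>.03)&(D[...,2]<.105)&(D[...,0]>.42)&(D[...,0]<.505)&(p.max(2)<70); z=D[q]
print("ball",len(z),np.percentile(z,[2,98],axis=0).round(4).tolist())
for y0 in (-.21,-.19,-.145,-.142,-.12,-.117,-.09,-.07):
    q=(abs(D[...,1]-y0)<.0015)&(D[...,2]>.045)&(D[...,2]<.1)&(d>0)&(D[...,0]>.46)&(D[...,0]<.52); z=D[q]
    if len(z)>5: print("fork/bar",y0,len(z),"x",z[:,0].min().round(4),z[:,0].max().round(4),"ztop",np.percentile(z[:,2],[50,99]).round(4))
E
python3 bolt.py
```

```text
t: 57.45
position: [0.4657, -0.1312, 0.0276]
tool_rot: [0.002, 1.0, 0.001, 0.002]
force: [15.0, 0.6, -30.6]
opening: 0.0211
finger_force: 69.3
t: 58.7
position: [0.4145, -0.132, 0.1205]
tool_rot: [0.002, 1.0, -0.0, 0.0]
force: [0.9, -0.3, -0.0]
opening: 0.0
finger_force: 0.0
t 58.7 pos [ 0.4145 -0.132   0.1205] F [ 0.9 -0.3 -0. ] op 0.0 ff 0.0 q [-0.39 -0.37  1.79  0.    1.72 -1.95]Traceback (most recent call last):
  File "bolt.py", line 6, in <module>
    print("ball",len(z),np.percentile(z,[2,98],axis=0).round(4).tolist())
                        ~~~~~~~~~~~~~^^^^^^^^^^^^^^^^^
    return _quantile_unchecked(
        a, q, axis, out, overwrite_input, method, keepdims, weights)
    return _ureduce(a,
                    func=_quantile_ureduce_func,
    ...<5 lines>...
                    overwrite_input=overwrite_input,
                    method=method)
    r = func(a, **kwargs)
    result = _quantile(arr,
                       quantiles=q,
    ...<2 lines>...
                       out=out,
                       weights=wgt)
    slices_having_nans = np.isnan(arr[-1, ...])
                                  ~~~^^^^^^^^^
IndexError: index -1 is out of bounds for axis 0 with size 0
```

```bash
python3 -m inch '[{"dx":0,"dy":0,"dz":-5,"ax":0,"ay":0,"az":0,"hand":0},{"dx":-3.5,"dy":0,"dz":-10,"ax":0,"ay":0,"az":0,"hand":0},{"dx":-3.5,"dy":0,"dz":-10,"ax":0,"ay":0,"az":0,"hand":0},{"dx":-3.5,"dy":0,"dz":-10,"ax":0,"ay":0,"az":0,"hand":0},{"dx":-3.5,"dy":0,"dz":-10,"ax":0,"ay":0,"az":0,"hand":0}]'
sed -i 's/"w12.png"/"w13.png",(150,350,200,440),3/; s/^print("ball".*/if len(z): print("ball",len(z),np.percentile(z,[2,98],axis=0).round(4).tolist())/' bolt.py; python3 bolt.py
```

```text
t: 59.42
position: [0.4482, -0.1318, 0.2186]
tool_rot: [0.002, 1.0, 0.0, -0.001]
force: [-0.3, -0.4, -0.5]
opening: 0.0003
finger_force: 0.0
t 59.42 pos [ 0.4482 -0.1318  0.2186] F [-0.3 -0.4 -0.5] op 0.0003 ff 0.0 q [-0.36 -0.26  1.53 -0.    1.87 -1.93]
outline 0.67 [230.8, 321.2] 885
ball 582 [[0.4454, -0.142, 0.0713], [0.4655, -0.1207, 0.0829]]
fork/bar -0.21 35 x 0.4966 0.5061 ztop [0.0616 0.0637]
fork/bar -0.19 40 x 0.4972 0.5062 ztop [0.0616 0.0638]
fork/bar -0.145 175 x 0.4624 0.5194 ztop [0.0632 0.0651]
fork/bar -0.142 181 x 0.4602 0.5199 ztop [0.0631 0.0753]
fork/bar -0.12 170 x 0.4619 0.5197 ztop [0.0632 0.0652]
fork/bar -0.117 161 x 0.4664 0.5199 ztop [0.0632 0.0654]
fork/bar -0.09 44 x 0.4981 0.5077 ztop [0.0614 0.0628]
fork/bar -0.07 38 x 0.4988 0.5078 ztop [0.0619 0.0637]
```

View pics/w13.png

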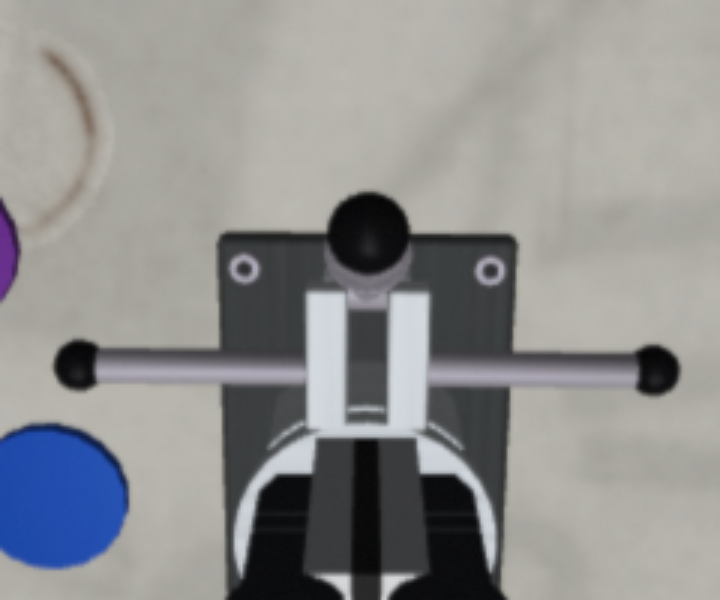

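The bolt now stands at about 0.65 rad, with the ball at crop (368,233) right in line with the slot. The fork ends sit where the finger edges were, which confirms the cause. Now push from behind with shut fingers, tips just above the fork.

```bash
python3 -m inch '[{"dx":2.8,"dy":0,"dz":5,"ax":0,"ay":0,"az":0,"hand":0},{"dx":2.8,"dy":0,"dz":10,"ax":0,"ay":0,"az":0,"hand":0},{"dx":2.8,"dy":0,"dz":15,"ax":0,"ay":0,"az":0,"hand":0},{"dx":2.8,"dy":0,"dz":18.5,"ax":0,"ay":0,"az":0,"hand":0},{"dx":2.8,"dy":0,"dz":18.5,"ax":0,"ay":0,"az":0,"hand":0},{"dx":2.8,"dy":0,"dz":18.5,"ax":0,"ay":0,"az":0,"hand":0}]'; python3 -m inch '[{"dx":-0.6,"dy":0,"dz":0,"ax":0,"ay":0,"az":0,"hand":0},{"dx":-1.2,"dy":0,"dz":0,"ax":0,"ay":0,"az":0,"hand":0},{"dx":-1.8,"dy":0,"dz":0,"ax":0,"ay":0,"az":0,"hand":0},{"dx":-2.4,"dy":0,"dz":0,"ax":0,"ay":0,"az":0,"hand":0},{"dx":-3,"dy":0,"dz":0,"ax":0,"ay":0,"az":0,"hand":0},{"dx":-3,"dy":0,"dz":0,"ax":0,"ay":0,"az":0,"hand":0},{"dx":-3,"dy":0,"dz":0,"ax":0,"ay":0,"az":0,"hand":0}]'
```

```text
t: 60.28
position: [0.4215, -0.1322, 0.0368]
tool_rot: [0.002, 1.0, -0.0, 0.001]
force: [0.3, 0.1, 0.4]
opening: -0.0001
finger_force: 0.0
t: 61.15
position: [0.4509, -0.1322, 0.0358]
tool_rot: [0.002, 1.0, -0.0, -0.0]
force: [-4.1, 1.9, 3.5]
opening: 0.0
finger_force: 2.4
```

```bash
python3 -m inch '[{"dx":-0.4,"dy":0,"dz":0,"ax":0,"ay":0,"az":0,"hand":0},{"dx":-0.8,"dy":0,"dz":0,"ax":0,"ay":0,"az":0,"hand":0},{"dx":-1.2,"dy":0,"dz":0,"ax":0,"ay":0,"az":0,"hand":0},{"dx":-1.2,"dy":0,"dz":0,"ax":0,"ay":0,"az":0,"hand":0},{"dx":-1.2,"dy":0,"dz":0,"ax":0,"ay":0,"az":0,"hand":0}]';python3 -m inch '[{"dx":-0.2,"dy":0,"dz":0,"ax":0,"ay":0,"az":0,"hand":0},{"dx":-0.3,"dy":0,"dz":0,"ax":0,"ay":0,"az":0,"hand":0},{"dx":-0.3,"dy":0,"dz":0,"ax":0,"ay":0,"az":0,"hand":0}]'
```

```text
t: 61.78
position: [0.4634, -0.132, 0.0351]
tool_rot: [0.002, 1.0, 0.0, 0.0]
force: [0.5, 0.6, -0.1]
opening: 0.0
finger_force: 0.0
t: 62.15
position: [0.4647, -0.1321, 0.0352]
tool_rot: [0.002, 1.0, 0.0, -0.002]
force: [-7.8, 0.3, 4.0]
opening: 0.0002
finger_force: 3.9
```

```bash
python3 -m inch '[{"dx":-0.2,"dy":0,"dz":0,"ax":0,"ay":0,"az":0,"hand":0},{"dx":-0.3,"dy":0,"dz":0,"ax":0,"ay":0,"az":0,"hand":0},{"dx":-0.3,"dy":0,"dz":0,"ax":0,"ay":0,"az":0,"hand":0}]'; python3 -m inch '[{"dx":1,"dy":0,"dz":0,"ax":0,"ay":0,"az":0,"hand":0},{"dx":3,"dy":0,"dz":-6,"ax":0,"ay":0,"az":0,"hand":0},{"dx":2,"dy":0,"dz":-12,"ax":0,"ay":0,"az":0,"hand":8.5},{"dx":2,"dy":0,"dz":-18,"ax":0,"ay":0,"az":0,"hand":8.5},{"dx":2,"dy":0,"dz":-18,"ax":0,"ay":0,"az":0,"hand":8.5},{"dx":2,"dy":0,"dz":-18,"ax":0,"ay":0,"az":0,"hand":8.5},{"dx":2,"dy":0,"dz":-18,"ax":0,"ay":0,"az":0,"hand":8.5}]'; cat > b2.py <<'E'
from h import *
st(); C,p,d=shot("wrist"); K,W=C
D=np.dstack([*np.meshgrid(np.arange(640),np.arange(480)),np.ones((480,640))])@np.linalg.inv(K).T*d[...,None]@W[:3,:3].T+W[:3,3]
q=(abs(D[...,1]+.132)<.02)&(D[...,2]>.06)&(D[...,2]<.105)&(D[...,0]>.42)&(D[...,0]<.51)&(p.max(2)<70); z=D[q]
if len(z): print("ball",len(z),np.percentile(z,[2,98],axis=0).round(4).tolist(),z.mean(0).round(4))
q=(D[...,2]>.099)&(D[...,2]<.115)&(np.hypot(D[...,0]-.561,D[...,1]+.133)<.045); z=D[q]
if len(z): print("rim top",len(z),np.percentile(z,[1,50,99],axis=0).round(4).tolist())
for y0 in (-.20,-.07):
    q=(abs(D[...,1]-y0)<.003)&(D[...,2]>.045)&(D[...,2]<.1)&(d>0)&(D[...,0]>.46)&(D[...,0]<.52); z=D[q]
    if len(z)>5: print("bar",y0,"x",z[:,0].min().round(4),z[:,0].max().round(4),"ztop",np.percentile(z[:,2],[50,99]).round(4))
E
python3 b2.py
```

```text
t: 62.52
position: [0.4649, -0.1321, 0.0351]
tool_rot: [0.002, 1.0, 0.0, -0.005]
force: [-18.8, 0.6, 10.9]
opening: 0.0
finger_force: 9.8
t: 63.4
position: [0.4485, -0.1318, 0.2132]
tool_rot: [0.002, 1.0, 0.001, -0.001]
force: [-0.1, 0.3, -0.3]
opening: 0.0844
finger_force: 0.0
t 63.4 pos [ 0.4485 -0.1318  0.2132] F [-0.1  0.3 -0.3] op 0.0844 ff 0.0 q [-0.36 -0.26  1.54  0.    1.87 -1.93]
ball 613 [[0.4758, -0.1418, 0.0704], [0.4955, -0.1218, 0.0926]] [ 0.484  -0.1318  0.0875]
rim top 2013 [[0.531, -0.162, 0.0993], [0.5572, -0.133, 0.1031], [0.5891, -0.1037, 0.1046]]
bar -0.2 x 0.4967 0.5065 ztop [0.0615 0.0639]
bar -0.07 x 0.4983 0.5076 ztop [0.0617 0.0637]
```

```bash
python3 -m inch '[{"dx":-6,"dy":-0.1,"dz":0,"ax":0,"ay":0,"az":0,"hand":8.5},{"dx":-11.2,"dy":-0.1,"dz":4,"ax":0,"ay":0,"az":0,"hand":8.5},{"dx":-11.2,"dy":-0.1,"dz":8,"ax":0,"ay":0,"az":0,"hand":8.5},{"dx":-11.2,"dy":-0.1,"dz":10,"ax":0,"ay":0,"az":0,"hand":8.5},{"dx":-11.2,"dy":-0.1,"dz":10,"ax":0,"ay":0,"az":0,"hand":8.5},{"dx":-11.2,"dy":-0.1,"dz":10,"ax":0,"ay":0,"az":0,"hand":8.5}]'; python3 b2.py; python3 -c "
from h import *
go((.561,-.1328,.05))"
```

```text
t: 64.2
position: [0.5615, -0.1338, 0.1178]
tool_rot: [0.002, 1.0, -0.001, 0.002]
force: [0.2, 0.7, 0.5]
opening: 0.0851
finger_force: 0.0
t 64.2 pos [ 0.5615 -0.1338  0.1178] F [0.2 0.7 0.5] op 0.0851 ff 0.0 q [-0.29  0.03  1.44 -0.    1.67 -1.86]
ball 1688 [[0.4766, -0.1424, 0.0821], [0.4977, -0.1215, 0.0926]] [ 0.4868 -0.132   0.0884]
rim top 5241 [[0.5312, -0.162, 0.0995], [0.5574, -0.1329, 0.103], [0.5891, -0.1038, 0.1045]]
bar -0.2 x 0.4968 0.5073 ztop [0.0616 0.0634]
bar -0.07 x 0.4985 0.5088 ztop [0.0617 0.0636]
d [0.11 0.12 6.83] a [-0.001  0.004 -0.004] q6 -1.86
```

```bash
python3 -m inch '[{"dx":0.05,"dy":0.08,"dz":3,"ax":0,"ay":0,"az":0,"hand":8.5},{"dx":0.05,"dy":0.08,"dz":5,"ax":0,"ay":0,"az":0,"hand":8.5},{"dx":0.05,"dy":0.08,"dz":6.5,"ax":0,"ay":0,"az":0,"hand":8.5},{"dx":0.05,"dy":0.08,"dz":6.5,"ax":0,"ay":0,"az":0,"hand":8.5},{"dx":0.05,"dy":0.08,"dz":6.5,"ax":0,"ay":0,"az":0,"hand":8.5}]'; python3 -m inch '[{"dx":0,"dy":0,"dz":0,"ax":0,"ay":0,"az":0,"hand":5.2},{"dx":0,"dy":0,"dz":0,"ax":0,"ay":0,"az":0,"hand":5.2},{"dx":0,"dy":0,"dz":0,"ax":0,"ay":0,"az":0,"hand":5.2},{"dx":0,"dy":0,"dz":0,"ax":0,"ay":0,"az":0,"hand":5.2},{"dx":0,"dy":0,"dz":0,"ax":0,"ay":0,"az":0,"hand":5.2}]'; python3 -c "
from h import *
print(env.observe()['moment'])"
```

```text
t: 64.88
position: [0.561, -0.1328, 0.0512]
tool_rot: [0.002, 1.0, -0.0, 0.001]
force: [-0.2, 0.8, 0.7]
opening: 0.0849
finger_force: 0.0
t: 65.5
position: [0.5611, -0.1325, 0.0519]
tool_rot: [0.002, 1.0, -0.0, 0.001]
force: [-0.7, 1.5, 5.6]
opening: 0.0595
finger_force: 64.4
[ 0.35747053  0.24303998 -0.01956359]
```

Gripped (59.5 mm reads about 62). Turn to 0.6 rad in steps, following the thread down.

```bash
python3 -m inch '[{"dx":0,"dy":0,"dz":0.02,"ax":0,"ay":0,"az":0.1,"hand":5.2},{"dx":0,"dy":0,"dz":0.05,"ax":0,"ay":0,"az":0.2,"hand":5.2},{"dx":0,"dy":0,"dz":0.08,"ax":0,"ay":0,"az":0.3,"hand":5.2},{"dx":0,"dy":0,"dz":0.1,"ax":0,"ay":0,"az":0.4,"hand":5.2},{"dx":0,"dy":0,"dz":0.13,"ax":0,"ay":0,"az":0.5,"hand":5.2},{"dx":0,"dy":0,"dz":0.13,"ax":0,"ay":0,"az":0.5,"hand":5.2},{"dx":0,"dy":0,"dz":0.13,"ax":0,"ay":0,"az":0.5,"hand":5.2}]'; python3 -c "
from h import *
st();s=env.observe();print(s['moment'],Ro.from_quat(s['tool_rot']).as_euler('ZYX')[0])"; python3 -m inch '[{"dx":0,"dy":0,"dz":0.02,"ax":0,"ay":0,"az":0.1,"hand":5.2},{"dx":0,"dy":0,"dz":0.05,"ax":0,"ay":0,"az":0.2,"hand":5.2},{"dx":0,"dy":0,"dz":0.05,"ax":0,"ay":0,"az":0.2,"hand":5.2},{"dx":0,"dy":0,"dz":0.05,"ax":0,"ay":0,"az":0.2,"hand":5.2}]'; python3 -c "
from h import *
st();s=env.observe();print(s['moment'],Ro.from_quat(s['tool_rot']).as_euler('ZYX')[0])"
```

```text
t: 66.38
position: [0.5612, -0.1321, 0.0507]
tool_rot: [0.249, 0.968, 0.001, 0.001]
force: [-1.1, 2.0, 6.8]
opening: 0.0593
finger_force: 64.7
t 66.38 pos [ 0.5612 -0.1321  0.0507] F [-1.1  2.   6.8] op 0.0593 ff 64.7 q [-0.29  0.05  1.54  0.    1.55 -1.36]
[ 0.49050327  0.22575194 -0.14010403] 2.6379056963760386
t: 66.88
position: [0.5613, -0.132, 0.0502]
tool_rot: [0.345, 0.939, 0.001, 0.001]
force: [-2.0, 3.6, 6.5]
opening: 0.0592
finger_force: 64.7
t 66.88 pos [ 0.5613 -0.132   0.0502] F [-2.   3.6  6.5] op 0.0592 ff 64.7 q [-0.29  0.05  1.54  0.    1.55 -1.16]
[ 0.55021982  0.19822162 -0.22426285] 2.4379032808921215
```

```bash
python3 -m inch '[{"dx":0,"dy":0,"dz":0.02,"ax":0,"ay":0,"az":0.07,"hand":5.2},{"dx":0,"dy":0,"dz":0.03,"ax":0,"ay":0,"az":0.13,"hand":5.2},{"dx":0,"dy":0,"dz":0.03,"ax":0,"ay":0,"az":0.13,"hand":5.2},{"dx":0,"dy":0,"dz":0.03,"ax":0,"ay":0,"az":0.13,"hand":5.2}]'; python3 -c "
from h import *
st();s=env.observe();print(s['moment'])"; python3 -m inch '[{"dx":0,"dy":0,"dz":0.01,"ax":0,"ay":0,"az":0.06,"hand":5.2},{"dx":0,"dy":0,"dz":0.03,"ax":0,"ay":0,"az":0.12,"hand":5.2},{"dx":0,"dy":0,"dz":0.03,"ax":0,"ay":0,"az":0.12,"hand":5.2},{"dx":0,"dy":0,"dz":0.03,"ax":0,"ay":0,"az":0.12,"hand":5.2}]'; python3 -c "
from h import *
st();s=env.observe();print(s['moment'],Ro.from_quat(s['tool_rot']).as_euler('ZYX')[0])"
```

```text
t: 67.38
position: [0.5614, -0.1319, 0.0501]
tool_rot: [0.405, 0.914, 0.001, 0.001]
force: [0.1, 3.3, 6.2]
opening: 0.0596
finger_force: 64.8
t 67.38 pos [ 0.5614 -0.1319  0.0501] F [0.1 3.3 6.2] op 0.0596 ff 64.8 q [-0.29  0.05  1.54  0.    1.55 -1.03]
[ 0.61668147  0.20133331 -0.06657676]
t: 67.88
position: [0.5616, -0.1319, 0.05]
tool_rot: [0.459, 0.889, 0.001, 0.001]
force: [-1.8, 2.9, 7.0]
opening: 0.0597
finger_force: 64.9
t 67.88 pos [ 0.5616 -0.1319  0.05  ] F [-1.8  2.9  7. ] op 0.0597 ff 64.9 q [-0.29  0.05  1.54  0.    1.55 -0.91]
[0.56642646 0.18335621 0.02662497] 2.188595151973299
```

```bash
for i in 1 2 3; do python3 -m inch '[{"dx":0,"dy":0,"dz":0,"ax":0,"ay":0,"az":0,"hand":5.2}]' >/dev/null; python3 -c "
from h import *
s=env.observe();print(s['moment'].round(3) if hasattr(s['moment'],'round') else s['moment'],np.round(s['force'],1))"; done; python3 - <<'E'
from h import *
C,p,d=shot("wrist"); K,W=C
D=np.dstack([*np.meshgrid(np.arange(640),np.arange(480)),np.ones((480,640))])@np.linalg.inv(K).T*d[...,None]@W[:3,:3].T+W[:3,3]
r=np.hypot(D[...,0]-.5605,D[...,1]+.1328)
q=(r<.030)&(r>.024)&(D[...,2]>.095)&(D[...,2]<.11); print("rim",q.sum(),np.percentile(D[q][:,2],[5,25,50,75,95]).round(4))
q=(r<.018)&(d>0)&(D[...,2]<.06); print("inside",q.sum(),np.percentile(D[q][:,2],[5,50,95]).round(4) if q.sum() else "")
E
```

```text
[ 0.584  0.193 -0.02 ] [-1.2  4.4  6.8]
[ 0.554  0.204 -0.006] [-0.3  5.1  7.7]
[ 0.499  0.203 -0.028] [-0.7  4.   7.1]
rim 7190 [0.0993 0.1006 0.101  0.1014 0.1021]
inside 1222 [0.0463 0.0472 0.0482]
```

```bash
python3 -m inch '[{"dx":0,"dy":0,"dz":0,"ax":0,"ay":0,"az":0.05,"hand":5.2},{"dx":0,"dy":0,"dz":0,"ax":0,"ay":0,"az":0.05,"hand":5.2},{"dx":0,"dy":0,"dz":0,"ax":0,"ay":0,"az":0.05,"hand":5.2}]'; python3 -c "
from h import *
s=env.observe();print(s['moment'])"; python3 -m inch '[{"dx":0,"dy":0,"dz":0,"ax":0,"ay":0,"az":0.05,"hand":8.5},{"dx":0,"dy":0,"dz":0,"ax":0,"ay":0,"az":0.05,"hand":8.5},{"dx":0,"dy":0,"dz":0,"ax":0,"ay":0,"az":0.05,"hand":8.5},{"dx":0,"dy":0,"dz":0,"ax":0,"ay":0,"az":0.05,"hand":8.5},{"dx":0,"dy":0,"dz":-4,"ax":0,"ay":0,"az":0.05,"hand":8.5},{"dx":0,"dy":0,"dz":-8,"ax":0,"ay":0,"az":0.05,"hand":8.5},{"dx":0,"dy":0,"dz":-14,"ax":0,"ay":0,"az":-0.1,"hand":8.5},{"dx":0,"dy":0,"dz":-14,"ax":0,"ay":0,"az":-0.95,"hand":8.5},{"dx":0,"dy":0,"dz":-14,"ax":0,"ay":0,"az":-0.95,"hand":8.5},{"dx":0,"dy":0,"dz":-14,"ax":0,"ay":0,"az":-0.95,"hand":8.5},{"dx":0,"dy":0,"dz":-14,"ax":0,"ay":0,"az":-0.95,"hand":8.5},{"dx":0,"dy":0,"dz":-14,"ax":0,"ay":0,"az":-0.95,"hand":8.5},{"dx":0,"dy":0,"dz":-14,"ax":0,"ay":0,"az":-0.95,"hand":8.5},{"dx":0,"dy":0,"dz":-14,"ax":0,"ay":0,"az":-0.95,"hand":8.5}]'; python3 -m inch '[{"dx":5,"dy":0,"dz":0,"ax":0,"ay":0,"az":0,"hand":8.5},{"dx":10,"dy":0,"dz":0,"ax":0,"ay":0,"az":0,"hand":8.5},{"dx":10,"dy":0,"dz":0,"ax":0,"ay":0,"az":0,"hand":8.5},{"dx":10,"dy":0,"dz":0,"ax":0,"ay":0,"az":0,"hand":8.5}]'; python3 b2.py; python3 - <<'E'
from h import *
C,p,d=shot("top"); K,W=C
D=np.dstack([*np.meshgrid(np.arange(640),np.arange(480)),np.ones((480,640))])@np.linalg.inv(K).T*d[...,None]@W[:3,:3].T+W[:3,3]
for r in env.tip_of("top","plug")[:1]: print("plug",r["p"],ray(None,r["position"],.033,C))
q=(np.hypot(D[...,0]-.48,D[...,1]-.056)<.035)&(D[...,2]>.03); print("plug top pts",q.sum(),D[q].mean(0).round(4),D[q][:,2].max().round(4))
print(greens(C,p,.009,60))
C,p,d=shot("wrist"); K,W=C
D=np.dstack([*np.meshgrid(np.arange(640),np.arange(480)),np.ones((480,640))])@np.linalg.inv(K).T*d[...,None]@W[:3,:3].T+W[:3,3]
r=np.hypot(D[...,0]-.5605,D[...,1]+.1328)
q=(r<.030)&(r>.024)&(D[...,2]>.095)&(D[...,2]<.11); print("rim",q.sum(),np.percentile(D[q][:,2],[5,25,50,75,95]).round(4))
E
```

```text
t: 68.68
position: [0.5616, -0.1319, 0.05]
tool_rot: [0.481, 0.877, 0.001, 0.001]
force: [-0.3, 3.5, 7.2]
opening: 0.0595
finger_force: 64.8
[0.53970465 0.12066408 0.07240682]
t: 70.42
position: [0.5605, -0.1327, 0.1879]
tool_rot: [0.028, 1.0, -0.0, -0.0]
force: [-0.2, -0.0, -0.1]
opening: 0.085
finger_force: 0.0
t: 70.92
position: [0.461, -0.1274, 0.1884]
tool_rot: [0.027, 1.0, -0.0, 0.001]
force: [0.2, 0.2, 0.0]
opening: 0.0849
finger_force: 0.0
t 70.92 pos [ 0.461  -0.1274  0.1884] F [0.2 0.2 0. ] op 0.0849 ff 0.0 q [-0.34 -0.24  1.57  0.    1.81 -1.86]
ball 735 [[0.4758, -0.1418, 0.0708], [0.4953, -0.1214, 0.0926]] [ 0.4841 -0.1316  0.0875]
rim top 2118 [[0.5316, -0.1619, 0.0992], [0.5567, -0.1328, 0.1012], [0.5891, -0.1039, 0.1027]]
bar -0.2 x 0.4967 0.5066 ztop [0.0625 0.0644]
bar -0.07 x 0.4986 0.5089 ztop [0.0627 0.0646]
plug 0.66 [0.4717096  0.05595148 0.033     ]
plug top pts 47 [0.4813 0.0578 0.0445] 0.0499
[]
rim 1622 [0.0975 0.1005 0.1011 0.1016 0.1022]
```

```bash
python3 -c "
from bench import env
print(env.sign_off())"
```

```text
the job is handed in; nothing more can be done
None
```

I finished the job and handed it in at about 71 s of the 208 s allowed; the hand-in returned no pass or fail verdict. The plug stands on the mat and all four green glasses are stacked in the cell. The cover is down, the bolt is upright in its slot, and I turned the ring about 1.0 rad, roughly 0.4 rad past first touch. I couldn't read the ring's force on the glass directly. The evidence that it presses is that the ring sits lower and the cover lifted by just under 1 mm, to about where the bolt's nut holds it. On the first try at the bolt, the fingers pressed against the cover's fork with about 72 N at the wrist (limit 120 N), so I backed off and pushed it upright from behind.

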